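Set the tensioner and fit its return spring

TASK

First push the stiff slide of the tensioner plate along, away from the hook hole, until its pointer is level with the tip of the mark clip, creeping up to it so that it does not run past. Then take the tension spring out of its cradle and drop its hook fully into the hole of the plate; last, stretch the spring and put its eye down over the slide's post, lifting it no more than that takes, so that the spring lies along the plate under tension, its hook still well down in the hole and the pointer still at the mark. Do not disturb the white spacer post and the black star knob standing near by.

Things in the scene. Friction and masses are not known exactly. Their poses are not given: they have to be found in the camera images.
- tensioner: Fixed aluminium plate 300 x 90 x 32 mm; origin at the centre of its underside, x along its length from the hole end to the slide end, y towards its front edge (the robot's side), z up; its flat top is at z = 32 mm. It has the hook hole at x = -105 mm and an 18 mm wide slot along y = 0 from x = -60 to 142 mm in which the slide runs, just below the top.
- hole_mouth (a point): Centre of the mouth of the hook hole at the plate's top: round, vertical, 14 mm in diameter, 32 mm deep (down to the table), chamfered 1.5 mm.
- tension_slide (a joint): Stiff friction slide (about 12 N to move it, stays where it is left, does not spring back), 0 to 0.075 m, growing along the plate's x, away from the hole. At 0 its post is 125 mm from the hole; it starts short of the mark.
- post_foot (a point): On the axis of the slide's upright steel post, at the height of the plate's top. Post: 10 mm diameter, 12 mm high above the plate's top, tapered over the last 3 mm. The slide may be pushed at the post.
- pointer (a point): Top of the slide's upright pointer pin (3 mm thick), standing just outside the plate's front edge, 8 mm higher than the plate's top, 25 mm further along the plate's x than the post and 49 mm to its y side.
- mark_tip (a point): Tip of the small dark mark clip (14 x 10 x 8 mm) fixed on the plate's front edge; it points to the pointer's track. The pointer is at the mark when both have the same x in the plate's frame. The clip's place along the plate varies.
- spring: Tension spring in a guide sleeve, about 170 mm long relaxed, lying level in a cradle. Its x runs from hook to eye, z up, origin on the hook's axis at the height of the flat underside. Square dark sleeve 20 x 20 mm from x = 15 to 95 mm (z 0 to 20 mm), 90 g with the hook; a coil comes out of it and carries the end block with the eye (30 g). The hook hangs down at x = 0: 10 mm round bar with a round end, reaching 28 mm below the underside.
- hook_tip (a point): Lowest point of the spring's hook, 28 mm below the sleeve's underside.
- sleeve_grip (a point): Middle of the square sleeve (x = 55 mm, 10 mm above the underside), between the two saddles of the cradle: the place to grip it, across its 20 mm width.
- stretch (a joint): Stretch of the spring, 0 relaxed to 0.06 m; pull about 2 N at the start of the stretch plus 1.4 N per 10 mm. It springs back if let go.
- end_block (a point): Centre of the steel end block that the coil carries: 22 mm long, 20 mm wide, 24 mm high, its underside level with the sleeve's underside (12 mm below this point). To stretch the spring grip it here, across its 20 mm width.
- eye_center (a point): Centre of the eye at its underside (level with the sleeve's underside): ring with a vertical hole 17 mm in diameter, 30 mm outside, 8 mm thick, 28 mm beyond the end block's centre, 150 mm from the hook when relaxed.
- cradle: Fixed grey plastic cradle 88 x 46 mm with two saddles 72 mm apart that carry the sleeve's underside 30 mm above the table, side lips up to 36 mm, base plate 6 mm thick; origin at the centre of its underside, x along the spring.
- spacer_post: Bystander: white round spacer post, 17 mm diameter, 60 mm high, loose, standing on the table; origin at its underside.
- star_knob: Bystander: black star knob with an upright threaded stud, 40 mm wide, 46 mm high, loose on the table; origin at its underside.
Not all that is in view belongs to the job. Leave any pink look-alike of the spring alone.

How it is judged:
By the outcome, as a careful person would: the job done as asked, in the order asked, and still so for the second after the job is handed in, with the robot touching nothing.
It also fails if it takes over 64 s, if anything falls off the work surface, if the arm or the gripper's body presses on something with over 40 N, if the wrist force passes 120 N, or if a joint passes its speed limit or range.

ROBOT

A 6-joint arm with a two-finger parallel gripper is mounted at the origin on a cart in front of the work surface, level with it; the furniture and walls round the work are solid. World frame = base frame: x ahead of the robot, y to its left, z up, the work surface at z = 0. Lengths are in m, angles in degrees, forces in N, time in s.
With the tool pointing down it reaches from about 0.375 to 0.9 m from the base axis. Payload 3.1 kg.
Tool frame: the origin (TCP) lies midway between the tips of the shut fingers; the grasp point (between the pads) lies 19 mm behind it; x points along the fingers, z is the direction in which the jaws open and shut, and the axes are right-handed (so a half turn about x gives the same grasp; the last joint's range is limited). The gripper opens to 87 mm and grips with 3 to 60 N. Pads are 19 mm wide; open, the fingers measure 117 mm over their backs; the gripper's body (75 mm by 190 mm) begins 51 mm behind the grasp point.
Start: joints at [-85.972, 30.224, 82.088, -0, 67.689, -10.227], TCP at [0.154, -0.606, 0.223] pointing down, gripper open.
Joint ranges: [-176.69, 176.69], [-43.24, 126.21], [12.49, 139.97], [-82, 262], [0, 151.66], [-163.58, 163.58]. Speed limits (degrees/s): [159.86, 159.86, 180, 180, 180, 180].

INTERFACE

Orientations are given as a 3x3 rotation matrix whose columns are the frame's x, y, z axes.
In Python, from rig import * gives the robot as it stands.
- The arm moves only by the tool play_rows, never from a script. Its argument "rows" is a list that holds one entry, the list of rows, each a list of 7 numbers: the shift along the tool's x, y, z in m, then the turn, a rotation vector about the tool's x, y, z in degrees, then the finger opening in m, from 0 to 0.087. A call has 1 to 12 rows; each row is the pose to reach, as a shift and turn from the pose commanded when the call began, along the tool's axes at that moment; what a row does not reach only later rows make up. A row lasts 1/10 s, in which the tool goes at most 50 mm and 8.59 degrees, less where a joint would pass 70% of its speed; a pose out of reach is approached as far as the arm can. A call with a gripper value outside its range is refused whole. The fingers move at their own pace and stop on an object; the grip force is fixed at half the most. Time passes only in rows, so rows that repeat a pose let the fingers close. It gives the time, the measured TCP pose, the force and the opening at its end, in the units of the state.
- read_state(): the state, without advancing time (a new reading comes with each control period).
- capture(name): name is "scene" or "top" or "wrist"; returns a dict with "pixels" (480x640x3 uint8, red, green, blue), "intrinsics" (3x3 intrinsics, pixels), "k1" (the pictures are not rectified: a ray, as slopes to the right and down, at radius r is drawn at 1 + k1 r^2 times it, then the intrinsics apply), "rvec" (rotation vector, rad) and "tvec" (3), from world to camera coordinates, as OpenCV has them. Camera axes: x right, y down, z forward; pixel columns grow to the right and rows downward; lengths in m; the calibration is good to about 2 mm. A picture is of the moment at which its call begins. There is no depth.
- hand_in(): hands the job in, once; it reports no verdict.
Trained networks look in the newest picture that a camera, given by its name, has taken for a name from the list of things; names that differ only in an ending like _2 or _b are one class to them, and where a whole thing is asked for, a point or a joint stands for the part that bears it (a point fixed in the world has none). Each returns a list of dicts, best first, with "p" (0 to 1); they miss things now and then, are a little off and sometimes report something else, mostly with a low value. They report only what shows in the picture. A call takes as long as a camera call. They do not tell look-alikes from the thing itself.
- trace(camera, target): "mask" (480x640 bool, what is visible of it) and "at" ([column, row] in pixels, amid what is visible of it).
The state is a dict: "time_s": time; "joint_positions": joint angles; "qvel": joint speeds; "tau": joint torques, N m; "position": TCP position; "tcp_rot": TCP orientation; "force": force on the tool from outside, world axes, zero at the start; "moment": the same for the moment, N m; "opening": opening from 0.0 (shut) to 1.0 (fully open).
Only numpy, scipy, OpenCV 4.12 (cv2) and the standard library are available. Lean on these libraries where they do the work, as an engineer would, in place of code of your own. Each camera call takes 0.05 s, during which the arm holds its last target.

## Working session

There is one attempt and no reset: what is moved stays moved. The work goes in short steps, Python scripts to look and compute and a tool call to move; the robot and the scene stay as the last step left them, time stands still between calls to the robot, and variables do not carry over. Pictures are saved under pics/ and viewed, and the job is handed in when it is done.

Besides the shell and the picture viewer there is one more tool, called after ">>>" by a JSON object that holds its "name" and its "arguments", one argument or row to a line. play_rows: Moves the arm, as the interface text tells. Its arguments: {"type":"object","properties":{"rows":{"type":"array"}},"required":["rows"]}

```bash
ls; mkdir -p pics; cat > h.py <<'E'
from rig import *
import numpy as np, cv2
def shot(n,f):
    c=capture(n); cv2.imwrite('pics/'+f,c['pixels'][:,:,::-1]); return c
def ray(c,uv):
    K=np.array(c['intrinsics']);k1=c['k1']
    D=np.array([k1,0,0,0,0.])
    p=cv2.undistortPoints(np.array([[uv]],float),K,D)[0,0]
    R=cv2.Rodrigues(np.array(c['rvec'],float))[0];t=np.array(c['tvec'],float).ravel()
    o=-R.T@t; d=R.T@np.array([p[0],p[1],1]); return o,d
def atz(c,uv,z):
    o,d=ray(c,uv); return o+d*(z-o[2])/d[2]
def proj(c,P):
    K=np.array(c['intrinsics']);D=np.array([c['k1'],0,0,0,0.])
    return cv2.projectPoints(np.array(P,float).reshape(-1,1,3),np.array(c['rvec'],float),np.array(c['tvec'],float),K,D)[0][:,0]
E
python3 - <<'E'
from h import *
for n in ['scene','top','wrist']:
    c=shot(n,n+'0.png'); print(n,c['k1'],c['intrinsics'],ray(c,(320,240)))
print(read_state())
E
```

```text
pics
scene -0.001301783126974287 [[465.89965054   0.         315.59208085]
 [  0.         465.89965054 236.47461697]
 [  0.           0.           1.        ]] (array([0.05640567, 0.47405555, 0.59794492]), array([ 0.56071067, -0.56028423, -0.6097802 ]))
top 0.004615230925475174 [[496.48572065   0.         318.23544341]
 [  0.         496.48572065 249.91740121]
 [  0.           0.           1.        ]] (array([0.42352566, 0.01888516, 1.01717184]), array([ 0.16503286, -0.01457493, -0.98638905]))
wrist -0.02059519911150508 [[346.07137794   0.         315.46891682]
 [  0.         346.07137794 241.11159793]
 [  0.           0.           1.        ]] (array([ 0.23301329, -0.58505255,  0.38394156]), array([-0.28290793, -0.08614246, -0.95536607]))
{'time_s': 0.15, 'joint_positions': array([-8.59728860e+01,  3.02661500e+01,  8.21412945e+01,  1.52257975e-04,
        6.76906425e+01, -1.02275245e+01]), 'qvel': array([-0.0123744 , -0.25985764, -0.1922504 , -0.01075825,  0.08591021,
       -0.13022267]), 'tau': array([ 4.41128650e-04, -4.40430987e+01, -1.76841938e+01,  6.33155834e-02,
        5.52842987e-02, -9.09763844e-05]), 'position': array([ 0.15388007, -0.60515818,  0.22179284]), 'tcp_rot': array([[-1.17774639e-04,  9.69211246e-01,  2.46230679e-01],
       [ 1.70788589e-03,  2.46230517e-01, -9.69209789e-01],
       [-9.99998535e-01,  3.06385569e-04, -1.68430192e-03]]), 'force': array([-0.08343461, -0.60062511,  0.02004496]), 'moment': array([-0.01675153, -0.03528465, -0.05732396]), 'opening': 0.9993080967640813}
```

View pics/scene0.png

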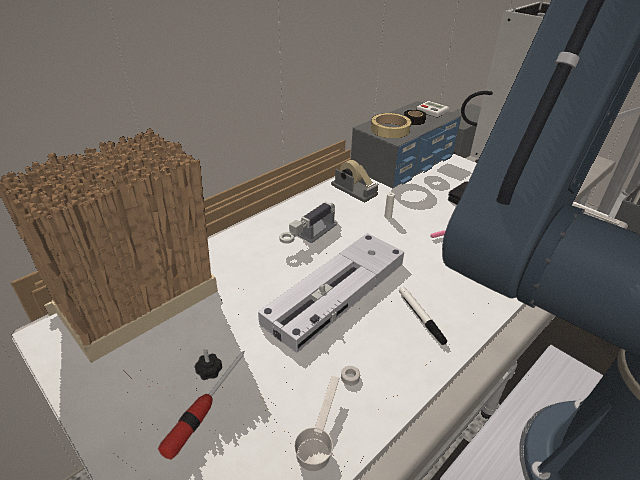

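View pics/top0.png

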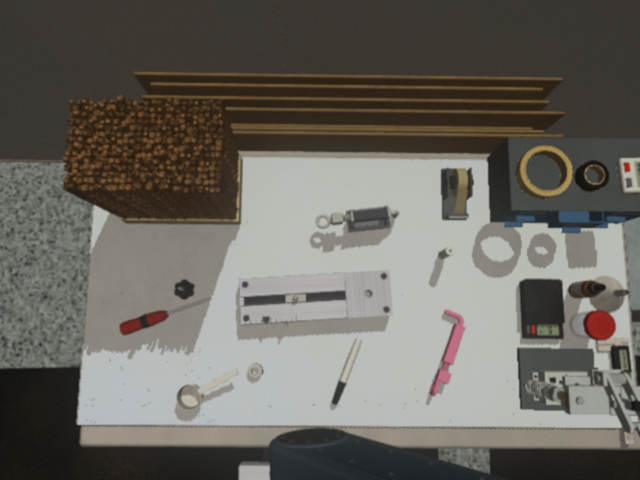

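View pics/wrist0.png

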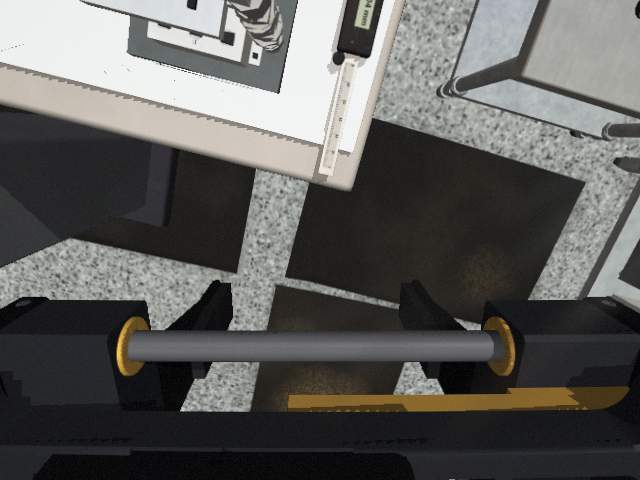

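The top view shows two spring-like things. The dark sleeve in the grey cradle at (368,218) has its eye at (322,221) and hook at about (395,214). The pink one at (450,350) is the look-alike. The dark one fits the description. I'll confirm with enlarged crops and traces.

```bash
cat > m.py <<'E'
from h import *
import sys
c={n:capture(n) for n in ['scene','top']}
a=c['top']['pixels'][190:340,225:425,::-1]; cv2.imwrite('pics/ct1.png',cv2.resize(a,None,fx=4,fy=4,interpolation=cv2.INTER_CUBIC))
a=c['scene']['pixels'][190:360,250:420,::-1]; cv2.imwrite('pics/cs1.png',cv2.resize(a,None,fx=3.5,fy=3.5,interpolation=cv2.INTER_CUBIC))
for t,z in [('tensioner',.032),('hole_mouth',.032),('post_foot',.032),('pointer',.04),('mark_tip',.036),('spring',.04),('hook_tip',.002),('sleeve_grip',.04),('end_block',.042),('eye_center',.03),('cradle',.03),('spacer_post',.03),('star_knob',.02)]:
  for n in c:
    r=trace(n,t)
    for d in r[:2]:
        print(t,n,round(d['p'],2),np.round(d['at'],1),int(d['mask'].sum()),np.round(atz(c[n],d['at'],z),4))
E
python3 m.py
```

```text
tensioner scene 0.77 [327.8 290.5] 7314 [0.4639 0.0448 0.032 ]
tensioner top 0.57 [315. 299.] 6915 [0.47   0.0134 0.032 ]
hole_mouth scene 0.83 [328.5 291.4] 7416 [0.4614 0.0454 0.032 ]
hole_mouth scene 0.62 [293.2 231.2] 323 [ 0.6351 -0.0263  0.032 ]
hole_mouth top 0.84 [312.1 296.5] 6810 [0.4749 0.0192 0.032 ]
post_foot scene 0.68 [321.8 295.3] 242 [0.4625 0.0607 0.032 ]
post_foot top 0.71 [296.7 296. ] 164 [0.4757 0.0496 0.032 ]
pointer scene 0.75 [321.6 294.2] 224 [0.4589 0.065  0.04  ]
pointer top 0.54 [291.7 300.1] 154 [0.4672 0.0591 0.04  ]
mark_tip scene 0.41 [313.3 317. ] 54 [0.4332 0.1088 0.036 ]
mark_tip top 0.73 [294.8 300. ] 168 [0.4676 0.0531 0.036 ]
spring scene 0.74 [327.2 292.5] 7509 [0.4553 0.055  0.04  ]
spring scene 0.56 [308.8 222.6] 724 [ 0.6274 -0.0627  0.04  ]
spring top 0.94 [358.  215.2] 693 [ 0.6383 -0.0717  0.04  ]
spring top 0.55 [449.8 353.9] 926 [ 0.3659 -0.2483  0.04  ]
hook_tip scene 0.6 [312.1 220.2] 693 [ 0.668  -0.1109  0.002 ]
hook_tip scene 0.37 [435.8 234.8] 58 [ 0.4491 -0.2682  0.002 ]
hook_tip top 0.85 [448.1 354.1] 912 [ 0.3633 -0.2553  0.002
[... 258 characters left out ...]
.042 ]
end_block top 0.79 [442.3 380. ] 399 [ 0.3169 -0.2318  0.042 ]
end_block top 0.73 [334.7 218.1] 274 [ 0.6315 -0.0247  0.042 ]
eye_center scene 0.73 [293.3 229.8] 331 [ 0.6406 -0.0314  0.03  ]
eye_center top 0.68 [334.7 219.7] 326 [ 0.6307 -0.0252  0.03  ]
eye_center top 0.57 [442.5 376.2] 307 [ 0.3228 -0.2355  0.03  ]
cradle scene 0.6 [318.8 232.4] 563 [ 0.5986 -0.0637  0.03  ]
cradle top 0.84 [367.5 222.5] 340 [ 0.6256 -0.0918  0.03  ]
spacer_post scene 0.73 [388.5 204.7] 200 [ 0.5675 -0.2496  0.03  ]
spacer_post top 0.58 [447.2 251.6] 117 [ 0.5674 -0.2522  0.03  ]
star_knob scene 0.9 [207.6 366.9] 544 [0.4789 0.2831 0.02  ]
star_knob top 0.73 [184.6 289.7] 314 [0.4871 0.2742 0.02  ]
```

View pics/ct1.png

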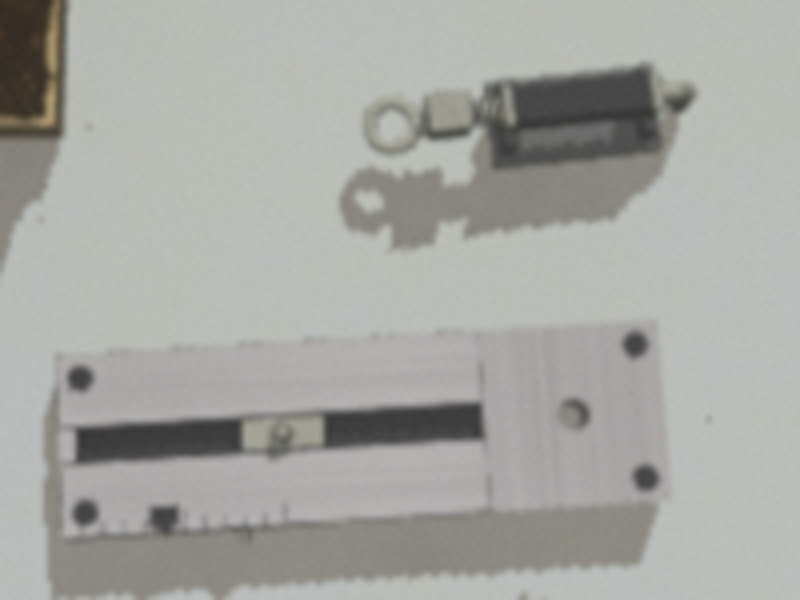

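View pics/cs1.png

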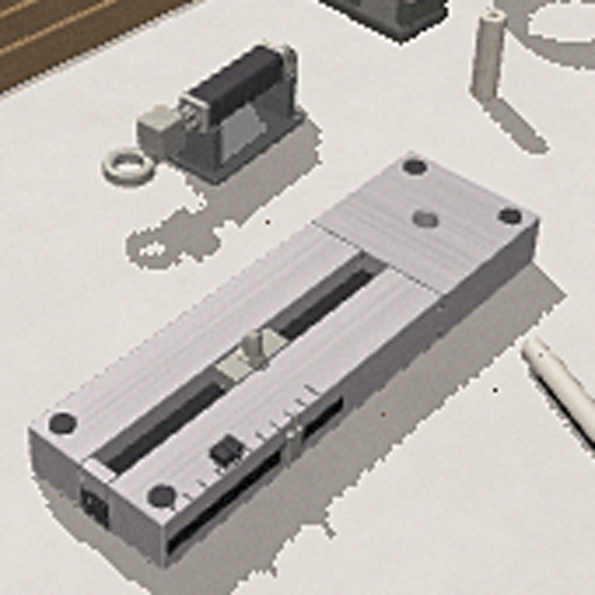

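The crops confirm it: the dark sleeve sits in the grey cradle, with a light eye ring at the left and the hook at the right. Next I fit the plate and spring poses from features in both cameras.

```bash
cat > fit.py <<'E'
from h import *
from scipy.optimize import least_squares
c={n:capture(n) for n in ['scene','top']}
T=lambda x,y:(225+x/4-.4,190+y/4-.4)
S=lambda x,y:(250+x/3.5-.4,190+y/3.5-.4)
L=[]
for n,p,P in [('top',T(57,355),(.15,-.045,.032)),('top',T(655,322),(-.15,-.045,.032)),('top',T(667,498),(-.15,.045,.032)),('top',T(65,537),(.15,.045,.032)),('top',T(573,413),(-.105,0,.032)),
 ('scene',S(413,152),(-.15,-.045,.032)),('scene',S(540,220),(-.15,.045,.032)),('scene',S(165,524),(.15,.045,.032)),('scene',S(30,428),(.15,-.045,.032)),('scene',S(426,218),(-.105,0,.032))]: L.append((n,p,P))
def pts(q,P):
    a=q[2];R=np.array([[np.cos(a),-np.sin(a),0],[np.sin(a),np.cos(a),0],[0,0,1]])
    return np.array(P)@R.T+[q[0],q[1],0]
def f(q): return np.concatenate([proj(c[n],pts(q,P))[0]-p for n,p,P in L])
r=least_squares(f,[.475,.02,np.pi/2],loss='soft_l1'); q=r.x
print(q[:2],np.degrees(q[2])); print(np.round(r.fun if False else f(q).reshape(-1,2),1))
print('hole',pts(q,(-.105,0,.032)))
def toplate(w):
    a=q[2];R=np.array([[np.cos(a),-np.sin(a),0],[np.sin(a),np.cos(a),0],[0,0,1]]);return (np.array(w)-[q[0],q[1],0])@R
print('post top',toplate(atz(c['top'],T(285,430),.044)),toplate(atz(c['scene'],S(254,338),.044)))
print('pointer',toplate(atz(c['top'],T(245,532),.04)),toplate(atz(c['scene'],S(292,434),.04)))
print('clip c',toplate(atz(c['top'],T(163,514),.04)),toplate(atz(c['scene'],S(226,448),.036)))
# spring: hook-top, eye centre
e1=atz(c['top'],T(391,124),.038);e2=atz(c['scene'],S(128,166),.036);b1=atz(c['top'],T(449,112),.054)
s1=atz(c['top'],T(583,95),.05)
print('eye',e1,e2,'block',b1,'sleeve',s1,np.degrees(np.arctan2(*(e1-s1)[[1,0]])))
np.save('plate.npy',q)
E
python3 fit.py
```

```text
[0.47450508 0.01259341] 94.02227899363787
[[-0.3  0.4]
 [ 0.6 -0.6]
 [ 1.4  0.8]
 [-0.4  0.7]
 [ 0.4  0.6]
 [-0.7 -0.6]
 [ 0.1 -1. ]
 [-0.7  0.8]
 [-1.1 -0.7]
 [ 0.1  0.2]]
hole [ 0.48187024 -0.09214796  0.032     ]
post top [ 0.03832674 -0.00105994  0.044     ] [0.04104564 0.0021661  0.044     ]
pointer [0.06063607 0.04689436 0.04      ] [0.07423625 0.05539899 0.04      ]
clip c [0.09998357 0.03572684 0.04      ] [0.09885243 0.03634207 0.036     ]
eye [ 6.26942579e-01 -4.00261597e-05  3.80000000e-02] [6.25870711e-01 4.31484060e-04 3.60000000e-02] block [ 0.62996062 -0.02841752  0.054     ] sleeve [ 0.64012524 -0.09539664  0.05      ] 97.87101758036546
```

```bash
cat >> h.py <<'E'
q=np.load('plate.npy')
def Rz(a): return np.array([[np.cos(a),-np.sin(a),0],[np.sin(a),np.cos(a),0],[0,0,1]])
def pw(P): return np.array(P,float)@Rz(q[2]).T+[q[0],q[1],0]
def wp(w): return (np.array(w,float)-[q[0],q[1],0])@Rz(q[2])
def down(yaw,pitch=0):
    # tool y along heading yaw(rad), x down, z = x cross y ; 
    y=np.array([np.cos(yaw),np.sin(yaw),0]);x=np.array([0,0,-1.]);z=np.cross(x,y);return np.c_[x,y,z]
def row(target,R,s=None):
    s=s or read_state()
    R0=np.array(s['tcp_rot']);d=R0.T@(np.array(target)-s['position'])
    rv=np.degrees(cv2.Rodrigues(R0.T@R)[0].ravel())
    return np.round(d,4),np.round(rv,2)
E
python3 - <<'E'
from h import *
print(down(q[2]))
print(row([.30,-.35,.27],down(q[2])))
print(row(pw((-.01,0,.16)),down(q[2])),pw((-.01,0,.16)))
E
```

```text
[[ 0.         -0.07014436  0.99753685]
 [ 0.          0.99753685  0.07014436]
 [-1.          0.          0.        ]]
(array([-0.0475,  0.2046, -0.2119]), array([-79.77,  -0.  ,  -0.  ]))
(array([ 0.0626,  0.4612, -0.5105]), array([-79.77,  -0.  ,  -0.  ])) [0.47520652 0.00261804 0.16      ]
```

>>> {"name": "play_rows", "arguments": {
  "rows": [
    [[-0.05,0.1,-0.1,-40,0,0,0.087],[-0.05,0.1,-0.1,-40,0,0,0.087],[-0.05,0.1,-0.1,-40,0,0,0.087],[-0.05,0.2,-0.21,-80,0,0,0.087],[-0.05,0.2,-0.21,-80,0,0,0.04],[-0.05,0.2,-0.21,-80,0,0,0],[0.03,0.461,-0.51,-80,0,0,0],[0.03,0.461,-0.51,-80,0,0,0],[0.03,0.461,-0.51,-80,0,0,0],[0.05,0.461,-0.51,-80,0,0,0],[0.063,0.461,-0.51,-80,0,0,0],[0.063,0.461,-0.51,-80,0,0,0]]
  ]
}}

```text
time_s: 2.85
position: [0.4276, -0.0927, 0.1968]
tcp_rot: [[0.002, -0.074, 0.997], [-0.001, 0.997, 0.074], [-1.0, -0.001, 0.002]]
force: [0.6, -1.3, -0.4]
opening: 0.359
```

```bash
python3 - <<'E'
from h import *
print(row(pw((-.01,0,.16)),down(q[2])))
E
```

```text
(array([0.0368, 0.0916, 0.0545]), array([0.22, 0.1 , 0.06]))
```

>>> {"name": "play_rows", "arguments": {
  "rows": [
    [[0,0,0,0,0,0,0]]
  ]
}}

```text
time_s: 2.95
position: [0.4265, -0.0888, 0.1953]
tcp_rot: [[-0.003, -0.082, 0.997], [0.003, 0.997, 0.082], [-1.0, 0.004, -0.003]]
force: [-0.6, 0.4, -0.2]
opening: 0.26
```

```bash
python3 - <<'E'
from h import *
print(row(pw((-.01,0,.16)),down(q[2])))
E
```

```text
(array([0.0355, 0.087 , 0.0561]), array([ 0.68, -0.16, -0.2 ]))
```

>>> {"name": "play_rows", "arguments": {
  "rows": [
    [[0.035,0.087,0.056,0.7,0,0,0],[0.035,0.087,0.056,0.7,0,0,0],[0.035,0.087,0.056,0.7,0,0,0],[0.035,0.087,0.056,0.7,0,0,0]]
  ]
}}

```text
time_s: 3.35
position: [0.4761, -0.0028, 0.1615]
tcp_rot: [[-0.001, -0.065, 0.998], [-0.0, 0.998, 0.065], [-1.0, -0.0, -0.001]]
force: [-0.3, 0.5, -0.0]
opening: 0.011
```

```bash
python3 - <<'E'
from h import *
print(row(pw((-.01,0,.16)),down(q[2])))
c=shot('wrist','w1.png')
print(proj(c,[pw(p) for p in [(.039,0,.044),(.064,.049,.04),(.0995,.045,.036),(-.105,0,.032),(.15,.045,.032),(.15,-.045,.032)]]).round(1))
for t in ['post_foot','pointer','mark_tip']:
    for d in trace('wrist',t)[:2]: print(t,d['p'],d['at'])
E
```

```text
(array([ 0.0015,  0.0055, -0.0006]), array([-0.3 , -0.05,  0.01]))
[[315.4 169. ]
 [253.  136.5]
 [256.6  88.4]
 [316.1 321.1]
 [253.9  15.6]
 [375.7  14.9]]
post_foot 0.6 [315.5, 163.8]
mark_tip 0.7 [265.7, 88.1]
mark_tip 0.4 [457.9, 303.0]
```

View pics/w1.png

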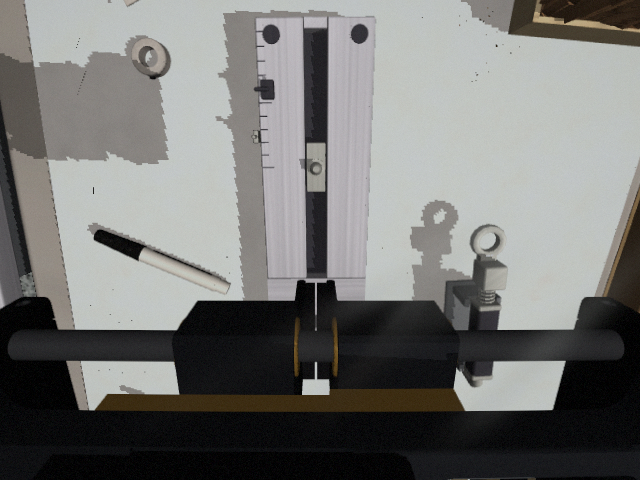

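The wrist view shows the plate with the post at (316,168), the pointer at (256,136) and the clip at (266,89), whose tip points left at about (256,89).

```bash
python3 - <<'E'
from h import *
a=cv2.imread('pics/w1.png')[60:185,235:335]; cv2.imwrite('pics/w1c.png',cv2.resize(a,None,fx=5,fy=5,interpolation=cv2.INTER_NEAREST)[:600])
E
```

```text
(no output)
```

View pics/w1c.png

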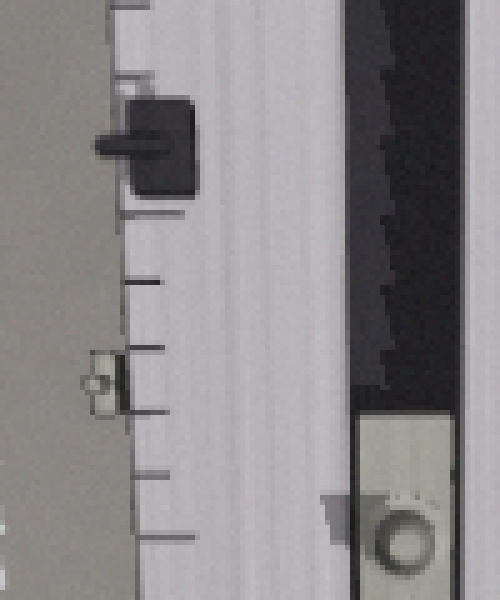

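```bash
python3 - <<'E'
from h import *
c=capture('wrist')
for z in (.036,.04): print(wp(atz(c,(254.3,89.3),z)),wp(atz(c,(254.1,136.5),z)))
print(wp(atz(c,(235+403/5,60+540/5),.044)))
print('tcp plate',wp(read_state()['position']),wp(ray(c,(0,0))[0]))
print(row(pw((.01,0,.06)),down(q[2])), row(pw((.015,0,.036)),down(q[2])))
E
```

```text
[0.09712016 0.04666489 0.036     ] [0.06213933 0.04891397 0.036     ]
[0.09667575 0.046017   0.04      ] [0.06217978 0.0482349  0.04      ]
[ 3.76015019e-02 -6.33054849e-05  4.40000000e-02]
tcp plate [-1.74513155e-02 -5.26528261e-05  1.62403691e-01] [ 6.50578162e-02 -7.81458111e-05  3.24584891e-01]
(array([ 0.1024,  0.0275, -0.0004]), array([-0.59,  0.04,  0.03])) (array([ 0.1264,  0.0325, -0.0005]), array([-0.59,  0.04,  0.03]))
```

>>> {"name": "play_rows", "arguments": {
  "rows": [
    [[0.08,0.0275,0,-0.5,0,0,0],[0.102,0.0275,0,-0.5,0,0,0],[0.102,0.0275,0,-0.5,0,0,0],[0.102,0.0275,0,-0.5,0,0,0]]
  ]
}}

```text
time_s: 4.0
position: [0.4733, 0.0235, 0.0593]
tcp_rot: [[-0.003, -0.07, 0.998], [0.0, 0.998, 0.07], [-1.0, 0.001, -0.003]]
force: [0.3, -0.3, 1.2]
opening: 0.002
```

```bash
python3 - <<'E'
from h import *
for i in range(3):
    s=read_state();print(s['time_s'],wp(s['position']));c=capture('wrist')
print(row(pw((.01,0,.036)),down(q[2])))
E
```

```text
4.0 [0.01099124 0.00042572 0.05929869]
4.05 [ 0.01053203 -0.00110427  0.06077874]
4.1 [ 0.01037267 -0.00196573  0.06167052]
(array([ 0.0261, -0.0003, -0.0025]), array([-0.02,  0.28,  0.08]))
```

>>> {"name": "play_rows", "arguments": {
  "rows": [
    [[0.02,0,-0.001,0,0,0,0],[0.025,0,-0.001,0,0,0,0],[0.025,0,-0.001,0,0,0,0],[0.025,0.006,-0.001,0,0,0,0],[0.025,0.009,-0.001,0,0,0,0],[0.025,0.012,-0.001,0,0,0,0],[0.025,0.015,-0.001,0,0,0,0],[0.025,0.018,-0.001,0,0,0,0],[0.025,0.021,-0.001,0,0,0,0],[0.025,0.024,-0.001,0,0,0,0]]
  ]
}}

```text
time_s: 5.15
position: [0.4721, 0.046, 0.0352]
tcp_rot: [[0.001, -0.074, 0.997], [-0.003, 0.997, 0.074], [-1.0, -0.003, 0.001]]
force: [-0.9, -12.1, 2.8]
opening: 0.002
```

```bash
cat > look.py <<'E'
from h import *
import sys
f=sys.argv[1]
s=read_state();c=shot('wrist',f+'.png');s2=read_state();print(s['time_s'],wp(s['position']),wp(s2['position']),s['force'].round(1))
a=c['pixels'][:,:,::-1]
P=proj(c,[pw((.0969,.047,.04))])[0].astype(int); print(P)
y0=max(P[1]-30,0);x0=P[0]-45;a=a[y0:y0+120,x0:x0+140]; cv2.imwrite('pics/'+f+'c.png',cv2.resize(a,None,fx=5,fy=5,interpolation=cv2.INTER_NEAREST)); print(x0,y0)
E
python3 look.py w2
```

```text
5.15 [3.34498740e-02 3.27298334e-05 3.52114710e-02] [3.38289683e-02 9.11638554e-05 3.52260254e-02] [ -0.9 -12.1   2.8]
[213 176]
168 146
```

View pics/w2c.png

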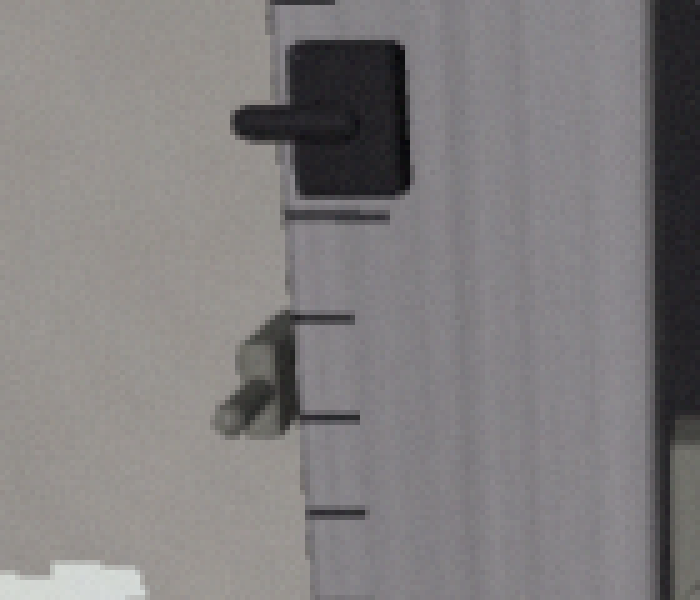

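```bash
cat > gap.py <<'E'
from h import *
import sys
v=list(map(float,sys.argv[1:5]));c=capture('wrist')
p=wp(atz(c,v[:2],.04))
for z in (.036,.038,.04): m=wp(atz(c,v[2:],z));print(z,p.round(4),m.round(4),'gap',round(m[0]-p[0],4))
E
python3 gap.py 213.8 230 214.6 170.4
```

```text
0.036 [0.072  0.0489 0.04  ] [0.0993 0.0474 0.036 ] gap 0.0274
0.038 [0.072  0.0489 0.04  ] [0.0996 0.0468 0.038 ] gap 0.0276
0.04 [0.072  0.0489 0.04  ] [0.0998 0.0462 0.04  ] gap 0.0278
```

>>> {"name": "play_rows", "arguments": {
  "rows": [
    [[0,0.003,0,0,0,0,0],[0,0.006,0,0,0,0,0],[0,0.009,0,0,0,0,0],[0,0.012,0,0,0,0,0],[0,0.015,0,0,0,0,0],[0,0.017,0,0,0,0,0],[0,0.019,0,0,0,0,0],[0,0.02,0,0,0,0,0],[0,0.02,0,0,0,0,0]]
  ]
}}

```text
time_s: 6.15
position: [0.4707, 0.066, 0.0352]
tcp_rot: [[0.001, -0.073, 0.997], [-0.003, 0.997, 0.073], [-1.0, -0.003, 0.001]]
force: [-0.9, -10.9, 2.6]
opening: 0.005
```

```bash
python3 look.py w3
```

```text
6.15 [5.35839948e-02 9.21029151e-05 3.52216896e-02] [5.35807880e-02 7.91379123e-05 3.52108991e-02] [ -0.9 -10.9   2.6]
[216 219]
171 189
```

View pics/w3c.png

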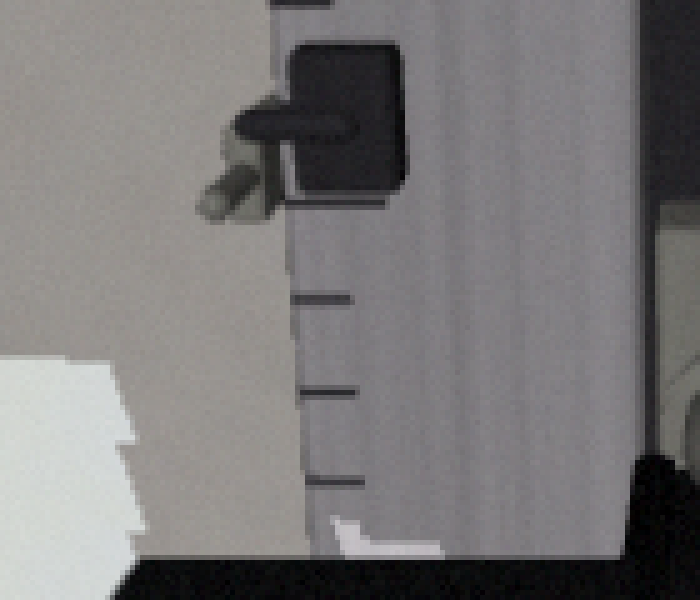

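```bash
python3 gap.py 213 229.8 219 214
```

```text
0.036 [0.0919 0.0493 0.04  ] [0.0986 0.047  0.036 ] gap 0.0067
0.038 [0.0919 0.0493 0.04  ] [0.099  0.0464 0.038 ] gap 0.0072
0.04 [0.0919 0.0493 0.04  ] [0.0995 0.0458 0.04  ] gap 0.0077
```

>>> {"name": "play_rows", "arguments": {
  "rows": [
    [[0,0.002,0,0,0,0,0],[0,0.004,0,0,0,0,0],[0,0.005,0,0,0,0,0],[0,0.005,0,0,0,0,0]]
  ]
}}

```text
time_s: 6.65
position: [0.4703, 0.071, 0.0352]
tcp_rot: [[0.001, -0.073, 0.997], [-0.003, 0.997, 0.073], [-1.0, -0.003, 0.001]]
force: [-1.2, -11.5, 2.3]
opening: 0.003
```

```bash
python3 look.py w4
```

```text
6.65 [5.85571343e-02 7.49593114e-05 3.52173801e-02] [5.85509056e-02 8.25991166e-05 3.52306217e-02] [ -1.2 -11.5   2.3]
[217 229]
172 199
```

View pics/w4c.png

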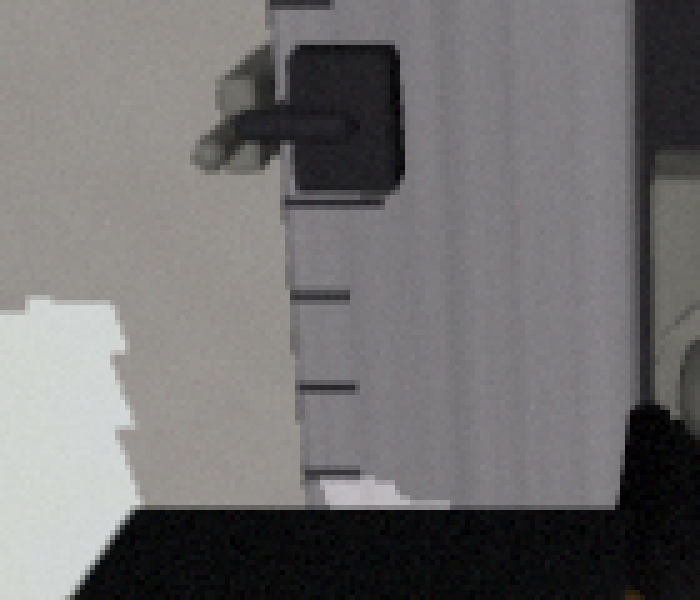

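```bash
python3 gap.py 213.8 229.8 220.2 224.4
```

```text
0.036 [0.0968 0.0489 0.04  ] [0.0984 0.0468 0.036 ] gap 0.0016
0.038 [0.0968 0.0489 0.04  ] [0.0989 0.0462 0.038 ] gap 0.0021
0.04 [0.0968 0.0489 0.04  ] [0.0995 0.0457 0.04  ] gap 0.0026
```

```bash
python3 - <<'E'
from h import *
c=capture('wrist'); o4=ray(c,(0,0))[0]; tcp4=read_state()['position']
print(wp(o4))
def cam(dw):
    R=cv2.Rodrigues(c['rvec'])[0]; d=dict(c); d['tvec']=np.array(c['tvec']).ravel()-R@dw; return d
# w1 : camera o=(.0651,-.0001,.3246) plate
d1=pw((.0651,-.0001,.3246))-o4
d2=pw((.0338,.0,.0352))-pw((.05855,0,.0352))
V=[(cam(d1),(254.3,89.3),(265.4,103)),(cam(d2),(214.6,170.4),(235.6,189)),(c,(220.2,224.4),(238.8,239.2))]
for z in (.034,.036,.038,.04,.042): print(z,[round(1000*(wp(atz(k,t,z))-wp(atz(k,m,.032)))[0],2) for k,t,m in V])
# pointer vs tick now
print(wp(atz(c,(213.8,229.8),.04))-wp(atz(c,(238.8,239.2),.032)))
E
```

```text
[0.14147294 0.00111175 0.19720833]
0.034 [np.float64(9.81), np.float64(8.99), np.float64(8.16)]
0.036 [np.float64(9.6), np.float64(9.2), np.float64(8.7)]
0.038 [np.float64(9.39), np.float64(9.42), np.float64(9.23)]
0.04 [np.float64(9.17), np.float64(9.63), np.float64(9.77)]
0.042 [np.float64(8.96), np.float64(9.85), np.float64(10.3)]
[0.00711661 0.00970314 0.008     ]
```

>>> {"name": "play_rows", "arguments": {
  "rows": [
    [[0,0.001,0,0,0,0,0],[0,0.0015,0,0,0,0,0],[0,0.0015,0,0,0,0,0]]
  ]
}}

```text
time_s: 7.1
position: [0.4702, 0.0724, 0.0352]
tcp_rot: [[0.001, -0.073, 0.997], [-0.003, 0.997, 0.073], [-1.0, -0.003, 0.001]]
force: [-0.9, -12.0, 3.0]
opening: 0.003
```

```bash
python3 look.py w5; python3 - <<'E'
from h import *
c=capture('scene'); print(proj(c,[pw((.098,.047,.04))]))
cv2.imwrite('pics/s5c.png',cv2.resize(c['pixels'][285:350,275:350,::-1],None,fx=8,fy=8,interpolation=cv2.INTER_NEAREST))
E
```

```text
7.1 [0.05997952 0.00012642 0.035209  ] [5.99682300e-02 5.56768675e-05 3.52103909e-02] [ -0.9 -12.    3. ]
[218 232]
173 202
[[319.4517622  318.94366154]]
```

View pics/w5c.png

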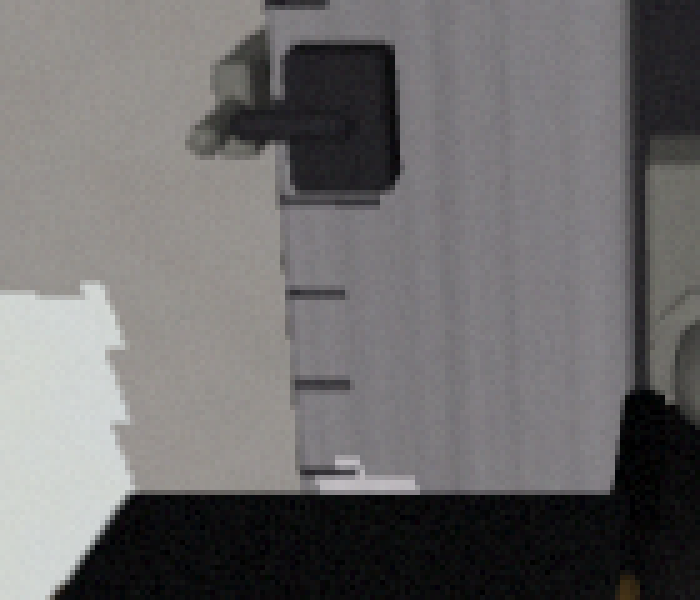

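View pics/s5c.png

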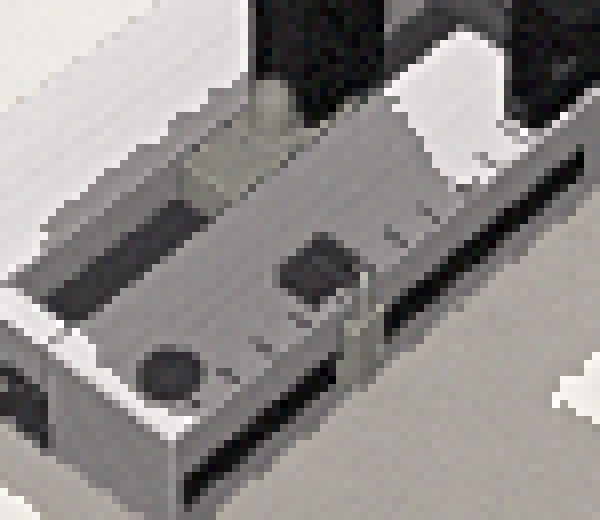

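```bash
python3 gap.py 213.6 229.6 220 226.4; python3 - <<'E'
from h import *
c=capture('wrist')
print((wp(atz(c,(213.6,229.6),.04))-wp(atz(c,(239,242.2),.032)))[0])
E
```

```text
0.036 [0.0984 0.049  0.04  ] [0.0988 0.047  0.036 ] gap 0.0005
0.038 [0.0984 0.049  0.04  ] [0.0994 0.0464 0.038 ] gap 0.001
0.04 [0.0984 0.049  0.04  ] [0.0999 0.0458 0.04  ] gap 0.0016
0.008792656200478755
```

>>> {"name": "play_rows", "arguments": {
  "rows": [
    [[0,-0.01,0,0,0,0,0],[-0.01,-0.044,0,0,0,0,0],[-0.01,-0.044,0,0,0,0,0],[-0.01,-0.044,0,0,0,0,0],[-0.01,-0.044,0,0,0,0,0],[-0.01,-0.044,0,0,0,0,0]]
  ]
}}

```text
time_s: 7.9
position: [0.4722, 0.0313, 0.0446]
tcp_rot: [[-0.001, -0.072, 0.997], [0.0, 0.997, 0.072], [-1.0, 0.0, -0.001]]
force: [0.1, -0.6, -0.1]
opening: 0.007
```

```bash
python3 look.py w6
```

```text
7.9 [0.01884779 0.000983   0.04458051] [0.01885273 0.00092481 0.0445803 ] [ 0.1 -0.6 -0.1]
[218 142]
173 112
```

View pics/w6c.png

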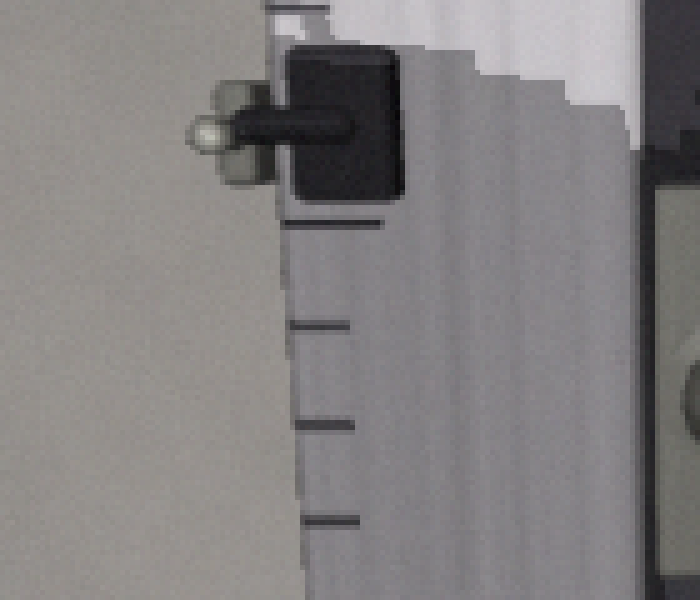

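>>> {"name": "play_rows", "arguments": {
  "rows": [
    [[0.01,0.02,0,0,0,0,0],[0.01,0.041,0,0,0,0,0],[0.01,0.041,0,0,0,0,0],[0.01,0.043,0,0,0,0,0],[0.01,0.044,0,0,0,0,0],[0.01,0.0444,0,0,0,0,0],[0.01,0.0447,0,0,0,0,0],[0.01,0.0447,0,0,0,0,0],[0.01,0.0447,0,0,0,0,0]]
  ]
}}

```text
time_s: 8.85
position: [0.4696, 0.0742, 0.0348]
tcp_rot: [[-0.0, -0.071, 0.998], [-0.001, 0.998, 0.071], [-1.0, -0.001, -0.0]]
force: [-0.7, -4.9, -1.5]
opening: 0.004
```

>>> {"name": "play_rows", "arguments": {
  "rows": [
    [[0,-0.01,0,0,0,0,0],[-0.01,-0.044,0,0,0,0,0],[-0.01,-0.044,0,0,0,0,0],[-0.01,-0.044,0,0,0,0,0],[-0.01,-0.044,0,0,0,0,0],[-0.01,-0.044,0,0,0,0,0]]
  ]
}}

```text
time_s: 9.45
position: [0.4722, 0.0319, 0.0446]
tcp_rot: [[-0.001, -0.071, 0.997], [0.0, 0.997, 0.071], [-1.0, 0.0, -0.001]]
force: [-0.6, -0.3, -0.4]
opening: 0.004
```

```bash
python3 look.py w7
```

```text
9.45 [0.01940081 0.00091007 0.04464317] [0.01941751 0.00082677 0.04465   ] [-0.6 -0.3 -0.4]
[218 143]
173 113
```

View pics/w7c.png

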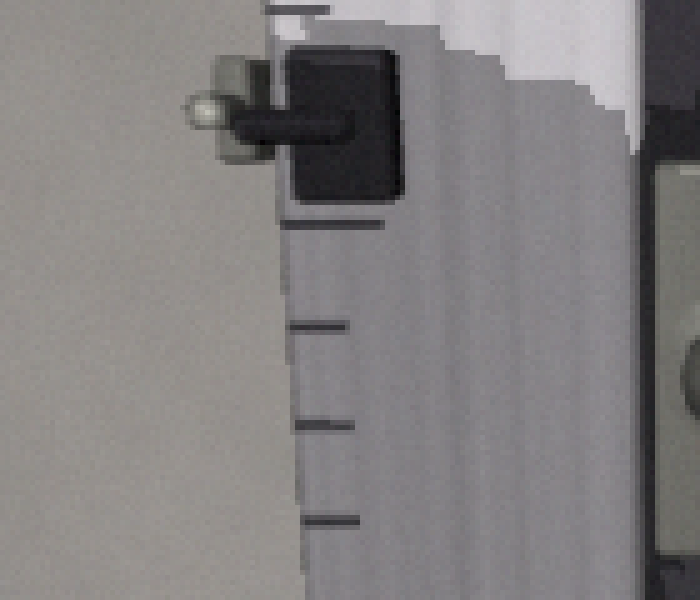

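View pics/w7.png

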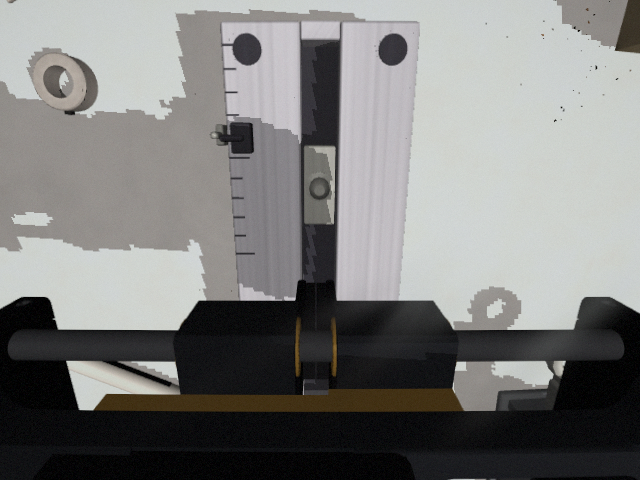

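```bash
python3 gap.py 214.7 135.2 221 138.3; python3 - <<'E'
from h import *
c=capture('wrist')
# ticks ends to check yaw
for uv in [(173+285/5,113+222.5/5),(173+384/5,113+224/5),(173+305/5,113+520/5),(173+360/5,113+520/5)]: print(wp(atz(c,uv,.032)).round(4))
print('post',wp(atz(c,(319.5,187.5),.044)))
cv2.imwrite('pics/w7d.png',cv2.resize(c['pixels'][115:165,195:265,::-1],None,fx=10,fy=10,interpolation=cv2.INTER_CUBIC))
E
```

```text
0.036 [0.1005 0.0483 0.04  ] [0.0991 0.0465 0.036 ] gap -0.0014
0.038 [0.1005 0.0483 0.04  ] [0.0991 0.046  0.038 ] gap -0.0014
0.04 [0.1005 0.0483 0.04  ] [0.0992 0.0455 0.04  ] gap -0.0014
[0.0899 0.0438 0.032 ]
[0.0897 0.034  0.032 ]
[0.0597 0.0438 0.032 ]
[0.0597 0.0381 0.032 ]
post [ 0.07696343 -0.0003562   0.044     ]
```

View pics/w7d.png

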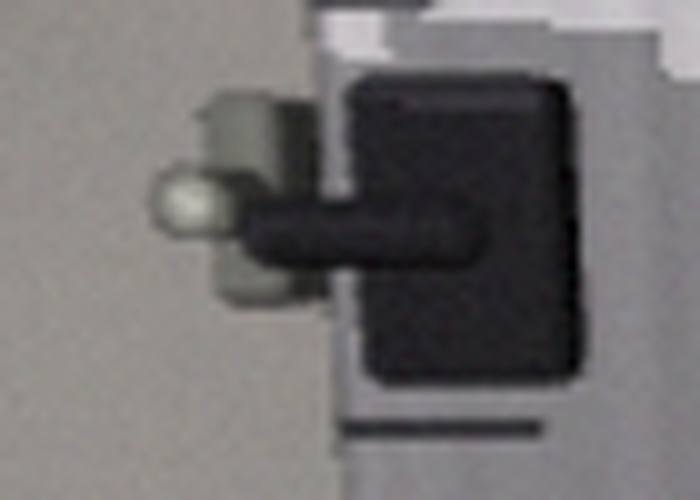

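>>> {"name": "play_rows", "arguments": {
  "rows": [
    [[-0.03,0,0,0,0,0,0],[-0.03,0.042,0.001,0,0,0,0],[-0.03,0.083,0.001,0,0,0,0],[-0.03,0.083,0.001,0,0,0,0],[-0.01,0.083,0.001,0,0,0,0],[0.0095,0.083,0.001,0,0,0,0],[0.0095,0.083,0.001,0,0,0,0],[0.0095,0.083,0.001,0,0,0,0]]
  ]
}}

```text
time_s: 10.4
position: [0.4675, 0.1138, 0.0351]
tcp_rot: [[-0.001, -0.071, 0.998], [-0.0, 0.998, 0.071], [-1.0, 0.0, -0.001]]
force: [-0.9, 0.3, 0.1]
opening: 0.004
```

```bash
python3 - <<'E'
from h import *
s=read_state();print(wp(s['position']),s['force'],s['tcp_rot'].round(4))
E
```

```text
[ 0.10147139 -0.0001351   0.03511155] [-0.88006569  0.31096791  0.05275208] [[-0.0013 -0.0706  0.9975]
 [-0.      0.9975  0.0706]
 [-1.      0.     -0.0013]]
```

>>> {"name": "play_rows", "arguments": {
  "rows": [
    [[0,-0.004,0,0,0,0,0],[0,-0.007,0,0,0,0,0],[0,-0.0085,0,0,0,0,0],[0,-0.0085,0,0,0,0,0],[0,-0.009,0,0,0,0,0],[0,-0.0095,0,0,0,0,0],[0,-0.0098,0,0,0,0,0],[0,-0.0098,0,0,0,0,0]]
  ]
}}

```text
time_s: 11.2
position: [0.4685, 0.1043, 0.0353]
tcp_rot: [[-0.0, -0.071, 0.997], [0.0, 0.997, 0.071], [-1.0, 0.0, -0.0]]
force: [0.5, 0.5, 0.7]
opening: 0.005
```

```bash
cat > st.py <<'E'
from h import *
s=read_state();print(s['time_s'],wp(s['position']).round(5),s['force'].round(1))
E
python3 st.py
```

```text
11.2 [ 0.09192 -0.00043  0.03528] [0.5 0.5 0.7]
```

>>> {"name": "play_rows", "arguments": {
  "rows": [
    [[0,-0.0003,0,0,0,0,0],[0,-0.0006,0,0,0,0,0],[0,-0.0009,0,0,0,0,0],[0,-0.0009,0,0,0,0,0]]
  ]
}}

```text
time_s: 11.6
position: [0.4686, 0.1034, 0.0353]
tcp_rot: [[-0.0, -0.071, 0.997], [0.0, 0.997, 0.071], [-1.0, 0.0, -0.0]]
force: [-0.4, 0.7, -0.0]
opening: 0.005
```

```bash
python3 st.py;python3 look.py w8
```

```text
11.6 [ 0.09098 -0.00049  0.0353 ] [-0.4  0.7 -0. ]
11.6 [ 0.09098146 -0.00048922  0.03529839] [ 0.09096989 -0.00045886  0.03530027] [-0.4  0.7 -0. ]
[222 292]
177 262
```

View pics/w8.png

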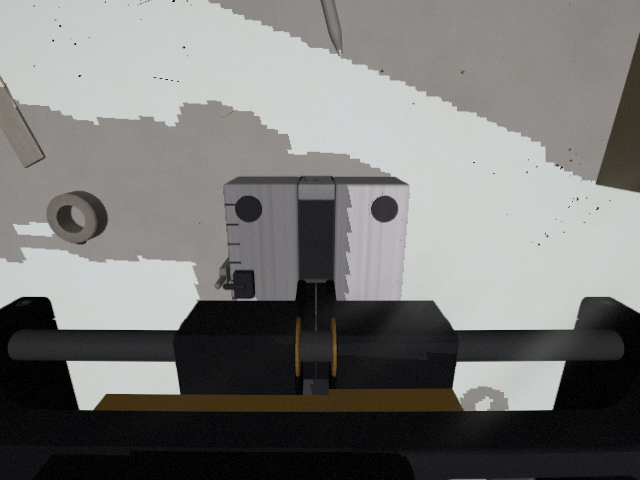

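>>> {"name": "play_rows", "arguments": {
  "rows": [
    [[0,-0.0002,0,0,0,0,0],[0,-0.0004,0,0,0,0,0],[0,-0.0006,0,0,0,0,0],[0,-0.0008,0,0,0,0,0],[0,-0.0008,0,0,0,0,0]]
  ]
}}

```text
time_s: 12.15
position: [0.4686, 0.1028, 0.0353]
tcp_rot: [[-0.0, -0.07, 0.998], [0.0, 0.998, 0.07], [-1.0, 0.0, 0.0]]
force: [0.7, 1.3, 1.0]
opening: 0.004
```

```bash
python3 st.py
```

```text
12.15 [ 0.09037 -0.00048  0.03532] [0.7 1.3 1. ]
```

>>> {"name": "play_rows", "arguments": {
  "rows": [
    [[0,-0.0003,0,0,0,0,0],[0,-0.0006,0,0,0,0,0],[0,-0.0008,0,0,0,0,0],[0,-0.0008,0,0,0,0,0]]
  ]
}}

```text
time_s: 12.55
position: [0.4686, 0.1025, 0.0353]
tcp_rot: [[0.0, -0.07, 0.998], [0.001, 0.998, 0.07], [-1.0, 0.001, 0.0]]
force: [0.1, 6.4, -0.1]
opening: 0.008
```

```bash
python3 st.py
```

```text
12.55 [ 0.09013 -0.00045  0.03533] [ 0.1  6.4 -0.1]
```

>>> {"name": "play_rows", "arguments": {
  "rows": [
    [[0,-0.0003,0,0,0,0,0],[0,-0.0006,0,0,0,0,0],[0,-0.0009,0,0,0,0,0],[0,-0.0012,0,0,0,0,0],[0,-0.0015,0,0,0,0,0],[0,-0.0015,0,0,0,0,0]]
  ]
}}

```text
time_s: 13.15
position: [0.4686, 0.1021, 0.0353]
tcp_rot: [[0.0, -0.069, 0.998], [0.002, 0.998, 0.069], [-1.0, 0.002, 0.0]]
force: [0.3, 12.3, 0.3]
opening: 0.005
```

```bash
python3 st.py
```

```text
13.15 [ 0.08968 -0.00043  0.03535] [ 0.3 12.3  0.3]
```

>>> {"name": "play_rows", "arguments": {
  "rows": [
    [[0,-0.0003,0,0,0,0,0],[0,-0.0006,0,0,0,0,0],[0,-0.0009,0,0,0,0,0],[0,-0.0009,0,0,0,0,0],[0,-0.0009,0,0,0,0,0]]
  ]
}}

```text
time_s: 13.65
position: [0.4687, 0.1013, 0.0353]
tcp_rot: [[0.0, -0.069, 0.998], [0.002, 0.998, 0.069], [-1.0, 0.002, 0.0]]
force: [-0.3, 12.1, 0.3]
opening: 0.009
```

```bash
python3 st.py
```

```text
13.65 [ 0.08887 -0.00041  0.03531] [-0.3 12.1  0.3]
```

>>> {"name": "play_rows", "arguments": {
  "rows": [
    [[0,0.008,0,0,0,0,0],[-0.035,0.008,0,0,0,0,0],[-0.04,-0.03,0,0,0,0,0],[-0.04,-0.07,0,0,0,0,0.05],[-0.04,-0.07,0,0,0,0,0.05],[-0.04,-0.07,0,0,0,0,0.05],[-0.04,-0.07,0,0,0,0,0.05]]
  ]
}}

```text
time_s: 14.35
position: [0.4732, 0.0301, 0.0751]
tcp_rot: [[-0.001, -0.071, 0.997], [0.0, 0.997, 0.071], [-1.0, 0.0, -0.001]]
force: [-0.2, 0.3, 0.2]
opening: 0.284
```

```bash
python3 look.py w9; python3 st.py
```

```text
14.35 [0.01753328 0.00011105 0.07513422] [1.78519949e-02 6.53849121e-05 7.51225211e-02] [-0.2  0.3  0.2]
[231 138]
186 108
14.4 [1.785e-02 7.000e-05 7.512e-02] [ 0.9 -0.6 -0.2]
```

View pics/w9c.png

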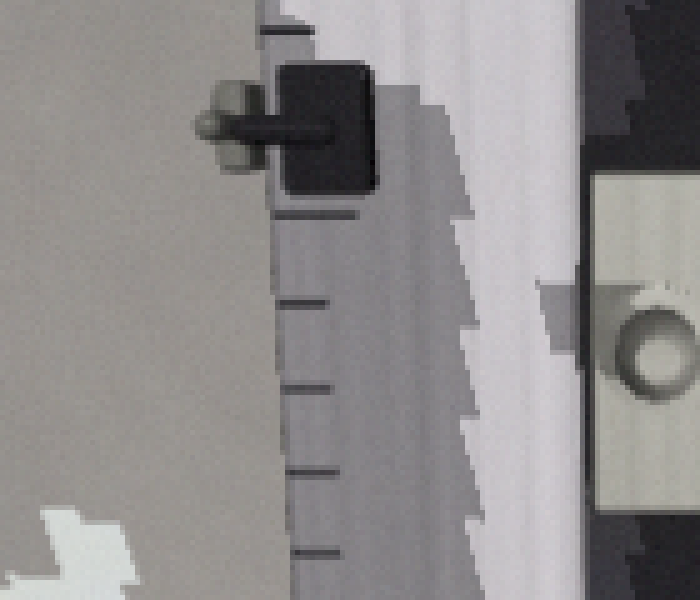

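View pics/w9.png

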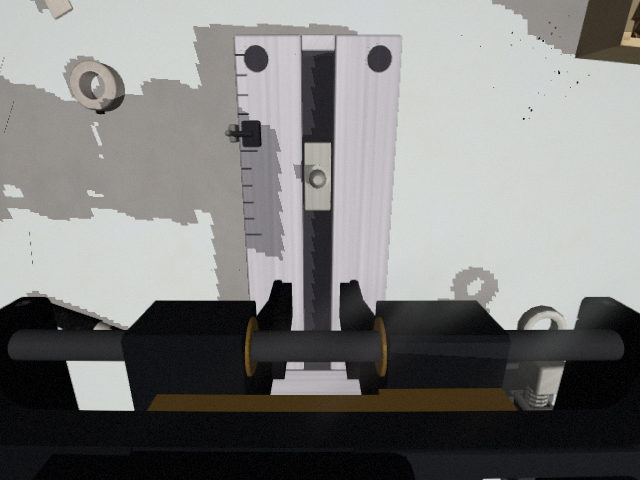

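```bash
python3 - <<'E'
from h import *
c=capture('wrist');print('post',wp(atz(c,(318.6,179.6),.044)))
y=np.radians(97.9);print(row([.6466,-.144,.13],down(y)))
E
```

```text
post [ 0.07514649 -0.00085102  0.044     ]
(array([-0.0551, -0.1866,  0.1603]), array([-3.76, -0.06, -0.02]))
```

>>> {"name": "play_rows", "arguments": {
  "rows": [
    [[-0.03,-0.03,0.02,0,0,0,0.05],[-0.055,-0.187,0.16,-3.8,0,0,0.05],[-0.055,-0.187,0.16,-3.8,0,0,0.05],[-0.055,-0.187,0.16,-3.8,0,0,0.05],[-0.055,-0.187,0.16,-3.8,0,0,0.05],[-0.055,-0.187,0.16,-3.8,0,0,0.05],[-0.055,-0.187,0.16,-3.8,0,0,0.05],[-0.055,-0.187,0.16,-3.8,0,0,0.05]]
  ]
}}

```text
time_s: 15.25
position: [0.6448, -0.1435, 0.1292]
tcp_rot: [[-0.004, -0.138, 0.99], [0.002, 0.99, 0.138], [-1.0, 0.002, -0.004]]
force: [-0.9, 0.6, -0.1]
opening: 0.576
```

```bash
python3 - <<'E'
from h import *
s=read_state();print(s['position'])
c=shot('wrist','w10.png');s=read_state();print(s['position'])
d=np.array([np.cos(np.radians(97.9)),np.sin(np.radians(97.9)),0]);e=np.array([.6265,0,0])
print(proj(c,[e+[0,0,.038],e-.028*d+[0,0,.054],e-.095*d+[0,0,.05],e-.055*d+[0,0,.05]]))
E
```

```text
[ 0.64476317 -0.14353886  0.12917803]
[ 0.64448577 -0.14316857  0.1292656 ]
[[319.79357028  32.98083082]
 [319.78690702  75.8269481 ]
 [319.27413109 181.9069306 ]
 [319.54311081 121.21681404]]
```

View pics/w10.png

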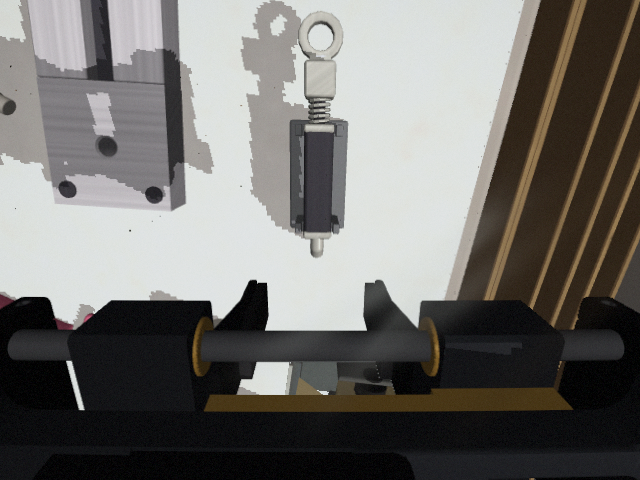

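```bash
python3 - <<'E'
from h import *
c=capture('wrist')
e=atz(c,(320.8,35.5),.038);b=atz(c,(320.5,77),.054)
print('eye',e,'block',b)
for uv in [(319,129),(318,235),(317.5,249)]: 
    p=atz(c,uv,.05);print(uv,p,np.linalg.norm((p-e)[:2]))
h=atz(c,(107,146),.032);print('hole',h,wp(h),'expected',pw((-.105,0,.032)))
p=atz(c,(318,235),.05);print(np.degrees(np.arctan2(*(e-p)[[1,0]])))
u=(e-p)/np.linalg.norm((e-p)[:2]);u[2]=0
g=e-.095*u;print('grip',g,'hook',e-.15*u)
print(row([g[0],g[1],.033],down(np.radians(97.9))))
cv2.imwrite('pics/w10c.png',cv2.resize(c['pixels'][5:265,270:370,::-1],None,fx=2.3,fy=2.3,interpolation=cv2.INTER_CUBIC))
E
```

```text
eye [ 0.62697927 -0.00100812  0.038     ] block [ 0.6305261 -0.0279962  0.054    ]
(319, 129) [ 0.63405088 -0.05905881  0.05      ] 0.05847982874262408
(318, 235) [ 0.64377958 -0.1319548   0.05      ] 0.13202001239780103
(317.5, 249) [ 0.6449338 -0.1426488  0.05     ] 0.14277410895000037
hole [ 0.48206951 -0.09160271  0.032     ] [-0.10447007 -0.00023703  0.032     ] expected [ 0.48187024 -0.09214796  0.032     ]
97.31104372433752
grip [ 0.63906857 -0.09523577  0.038     ] hook [ 0.64606764 -0.14978861  0.038     ]
(array([0.0966, 0.0481, 0.0015]), array([ 0.06, -0.19, -0.12]))
```

View pics/w10c.png

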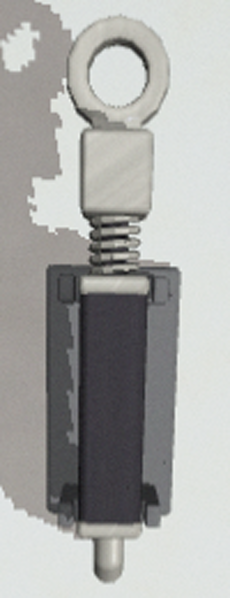

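>>> {"name": "play_rows", "arguments": {
  "rows": [
    [[0.02,0.048,0.0015,0.4,0,0,0.05],[0.05,0.048,0.0015,0.4,0,0,0.05],[0.08,0.048,0.0015,0.4,0,0,0.05],[0.0965,0.048,0.0015,0.4,0,0,0.05],[0.0965,0.048,0.0015,0.4,0,0,0.05],[0.0965,0.048,0.0015,0.4,0,0,0.05]]
  ]
}}

```text
time_s: 15.95
position: [0.6417, -0.0977, 0.0342]
tcp_rot: [[0.0, -0.13, 0.992], [-0.0, 0.992, 0.13], [-1.0, -0.0, 0.0]]
force: [-0.6, -0.4, -0.5]
opening: 0.575
```

```bash
python3 - <<'E'
from h import *
s=read_state();print(s['position'],s['force']);print(row([.6391,-.0952,.033],down(np.radians(97.5))))
shot('wrist','w11.png')
E
```

```text
[ 0.64166695 -0.09770552  0.03422504] [-0.5657781  -0.44906722 -0.50055421]
(array([ 0.0012,  0.0028, -0.0022]), array([-0.03,  0.01,  0.  ]))
```

View pics/w11.png

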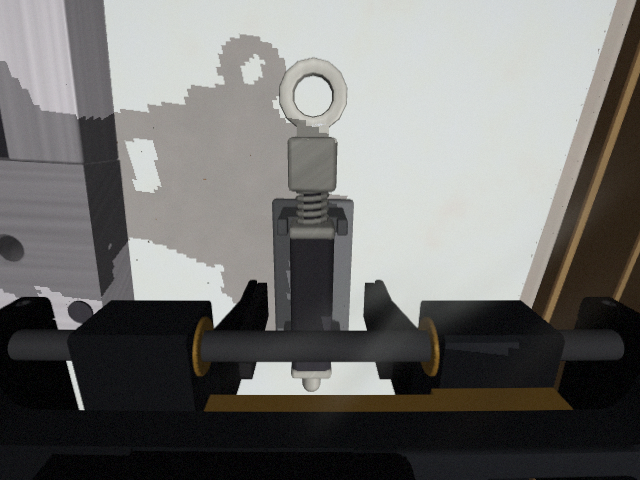

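>>> {"name": "play_rows", "arguments": {
  "rows": [
    [[0.001,0.0028,-0.002,0,0,0,0.05],[0.001,0.0028,-0.002,0,0,0,0],[0.001,0.0028,-0.002,0,0,0,0],[0.001,0.0028,-0.002,0,0,0,0],[0.001,0.0028,-0.002,0,0,0,0],[0.001,0.0028,-0.002,0,0,0,0],[0.001,0.0028,-0.002,0,0,0,0]]
  ]
}}

```text
time_s: 16.7
position: [0.6393, -0.0954, 0.0329]
tcp_rot: [[0.0, -0.13, 0.992], [-0.0, 0.992, 0.13], [-1.0, -0.0, 0.0]]
force: [-0.9, 0.1, 1.8]
opening: 0.227
```

```bash
python3 - <<'E'
from h import *
c=shot('wrist','w12.png')
s=read_state();print(s['position'],s['force'],s['opening'],s['tcp_rot'])
E
```

```text
[ 0.63933538 -0.09544162  0.0329334 ] [-0.17600221 -0.11565348  1.79375334] 0.2287804960632328 [[ 1.70264448e-04 -1.29729962e-01  9.91549347e-01]
 [-1.03702446e-04  9.91549354e-01  1.29729981e-01]
 [-9.99999980e-01 -1.24914496e-04  1.55372289e-04]]
```

View pics/w12.png

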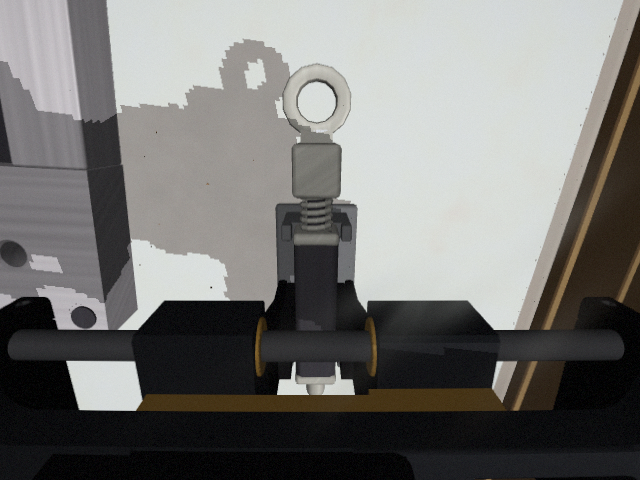

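```bash
python3 - <<'E'
from h import *
c=capture('wrist');s=read_state();R=s['tcp_rot'];
for uv,z in [((317.5,100),.038),((317,172),.054)]:
    print((R.T@(atz(c,uv,z)-s['position'])).round(4))
h=pw((-.105,0,.032));
E
```

```text
[-0.0051  0.0956  0.0001]
[-0.0211  0.0672 -0.0001]
```

>>> {"name": "play_rows", "arguments": {
  "rows": [
    [[-0.01,0,0,0,0,0,0],[-0.03,0,0,0,0,0,0],[-0.055,0,0,0,0,0,0],[-0.055,0,0,0,0,0,0],[-0.055,0,0,0,0,0,0]]
  ]
}}

```text
time_s: 17.3
position: [0.6394, -0.0954, 0.0883]
tcp_rot: [[0.001, -0.13, 0.992], [-0.0, 0.992, 0.13], [-1.0, -0.001, 0.001]]
force: [-0.5, 0.7, -2.5]
opening: 0.229
```

```bash
python3 - <<'E'
from h import *
c=shot('wrist','w13.png');s=read_state();R=s['tcp_rot'];print(s['position'],s['force'],s['opening'])
c2=capture('scene'); cv2.imwrite('pics/s13.png',cv2.resize(c2['pixels'][130:330,230:450,::-1],None,fx=3,fy=3))
E
```

```text
[ 0.63863585 -0.09516469  0.08733978] [-0.63468129 -0.19136731 -1.02472004] 0.22786837810026697
```

View pics/w13.png

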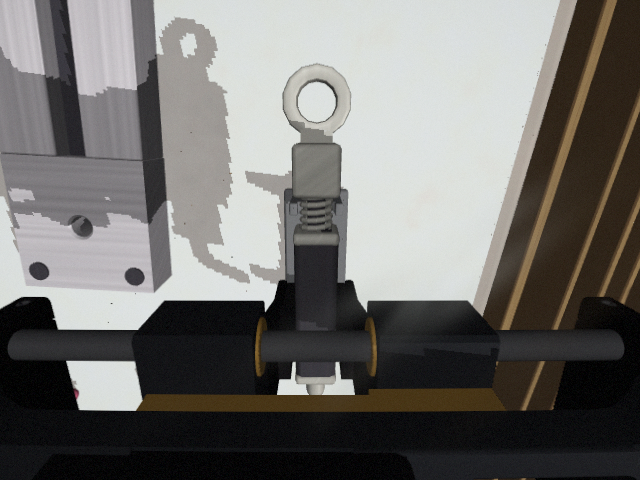

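View pics/s13.png

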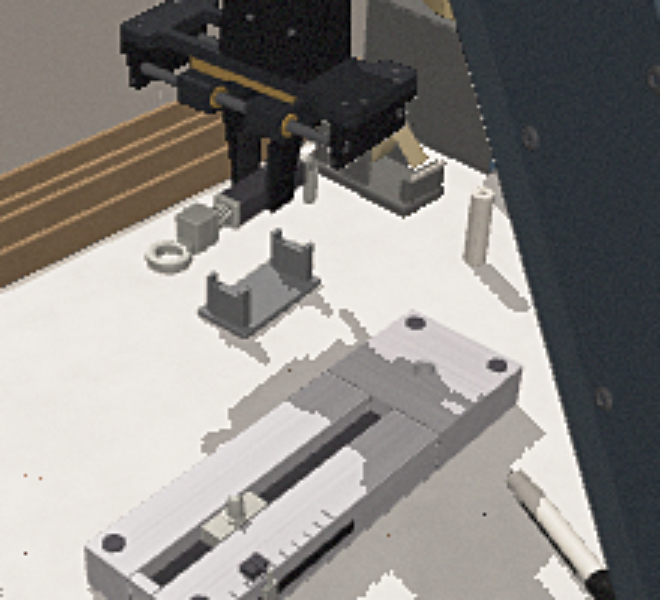

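```bash
python3 - <<'E'
from h import *
c=capture('wrist');s=read_state()
a=c['pixels'][200:260,50:120,::-1];cv2.imwrite('pics/h13.png',cv2.resize(a,None,fx=8,fy=8,interpolation=cv2.INTER_CUBIC))
print(atz(c,(81,227),.032),wp(atz(c,(81,227),.032)))
print(row(pw((-.1047+.0544,0,.085)),down(q[2])))
E
```

```text
[ 0.4817501  -0.09172704  0.032     ] [-1.04571696e-01  9.03121494e-05  3.20000000e-02]
(array([ 0.002 ,  0.0777, -0.1513]), array([ 3.43, -0.14, -0.06]))
```

View pics/h13.png

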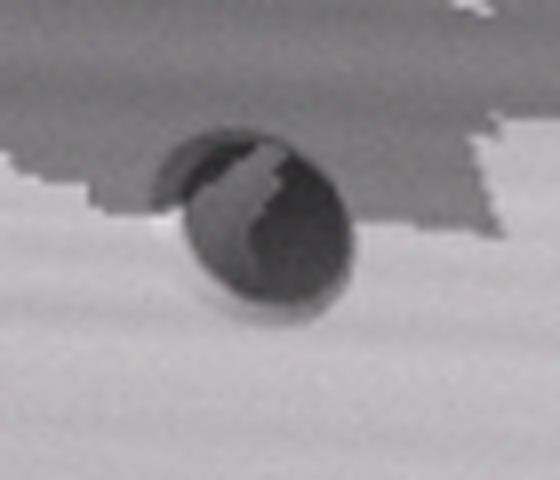

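>>> {"name": "play_rows", "arguments": {
  "rows": [
    [[0,0.02,-0.04,1,0,0,0],[0,0.04,-0.08,2,0,0,0],[0,0.06,-0.12,3.4,0,0,0],[0.002,0.0776,-0.151,3.4,0,0,0],[0.002,0.0776,-0.151,3.4,0,0,0],[0.002,0.0776,-0.151,3.4,0,0,0],[0.002,0.0776,-0.151,3.4,0,0,0]]
  ]
}}

```text
time_s: 18.15
position: [0.4812, -0.0387, 0.0857]
tcp_rot: [[0.002, -0.071, 0.998], [-0.001, 0.998, 0.071], [-1.0, -0.001, 0.002]]
force: [-0.0, -0.7, -0.7]
opening: 0.228
```

```bash
python3 - <<'E'
from h import *
for i in range(2):
    c=shot('wrist','w14.png');s=read_state();print(wp(s['position']),s['force'],s['opening'])
print(row(pw((-.1048+.0544,0,.069)),down(q[2])))
c2=capture('scene'); cv2.imwrite('pics/s14.png',cv2.resize(c2['pixels'][180:330,260:440,::-1],None,fx=4,fy=4))
E
```

```text
[-0.05175011 -0.00324255  0.08572706] [ 0.88486876 -0.00238047 -1.74971775] 0.22766095081680945
[-0.05168088 -0.00308244  0.08570297] [ 0.22810612 -0.68405053  0.24399291] 0.22459935917961318
(array([ 0.0167,  0.0013, -0.0031]), array([0.02, 0.1 , 0.04]))
```

View pics/w14.png

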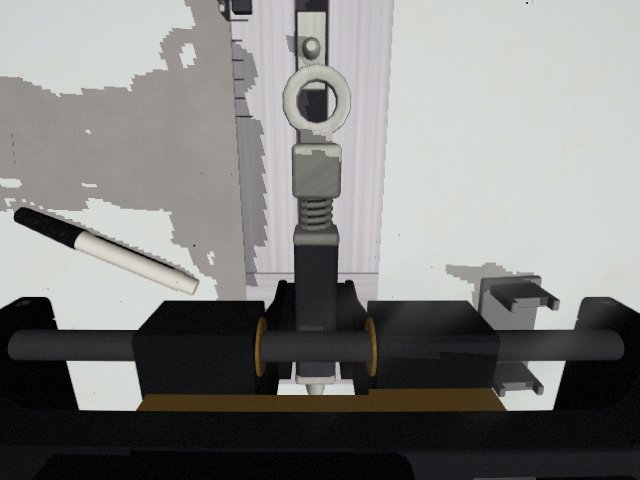

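View pics/s14.png

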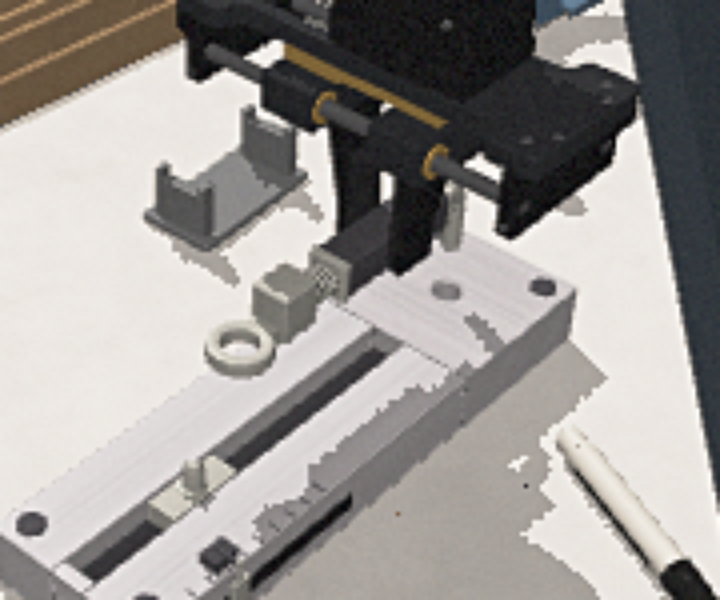

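>>> {"name": "play_rows", "arguments": {
  "rows": [
    [[0,0.0013,-0.0031,0,0,0,0],[0.01,0.0013,-0.0031,0,0,0,0],[0.0165,0.0013,-0.0031,0,0,0,0],[0.0165,0.0013,-0.0031,0,0,0,0]]
  ]
}}

```text
time_s: 18.7
position: [0.4754, -0.0367, 0.0681]
tcp_rot: [[-0.002, -0.071, 0.997], [0.001, 0.997, 0.071], [-1.0, 0.001, -0.002]]
force: [0.3, 0.4, -1.5]
opening: 0.225
```

```bash
cat > chk.py <<'E'
from h import *
import sys
c2=capture('scene')
s=read_state();print(wp(s['position']),s['force'],s['opening'],s['tcp_rot'].round(4).tolist())
P=proj(c2,[pw((-.105,0,.032)),s['position']+s['tcp_rot']@[.031-.0,-.0544,0]]);print(P)
u,v=P[0].astype(int);a=c2['pixels'][v-40:v+25,u-45:u+35,::-1]
cv2.imwrite('pics/'+sys.argv[1]+'.png',cv2.resize(a,None,fx=9,fy=9,interpolation=cv2.INTER_NEAREST)); print(u-45,v-40)
E
python3 chk.py s15
```

```text
[-0.04937316  0.00225663  0.06848731] [ 0.33846995  0.42271917 -1.26771393] 0.2252301750056399 [[-0.0018, -0.0707, 0.9975], [0.0006, 0.9975, 0.0707], [-1.0, 0.0007, -0.0018]]
[[371.40816825 252.09996889]
 [372.21393775 250.70670274]]
326 212
```

View pics/s15.png

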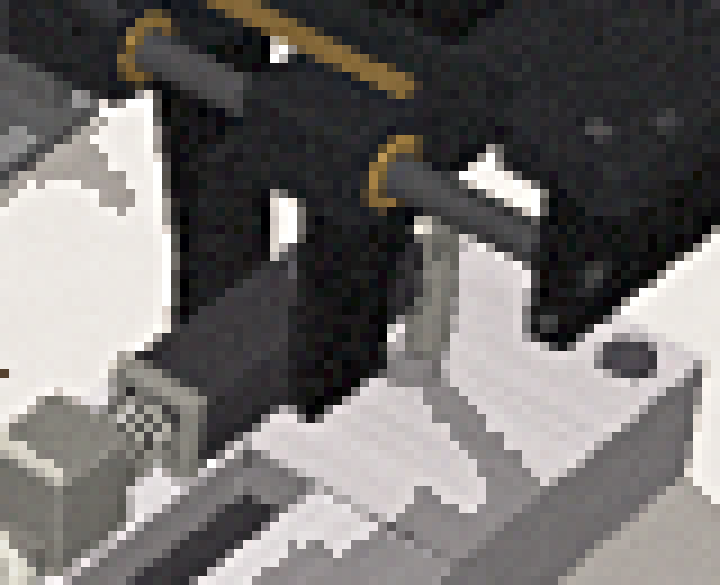

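>>> {"name": "play_rows", "arguments": {
  "rows": [
    [[0,0,0,0,0,0,0],[0,0,0,0,0,0,0]]
  ]
}}

```text
time_s: 18.95
position: [0.4764, -0.037, 0.0694]
tcp_rot: [[0.0, -0.071, 0.997], [-0.0, 0.997, 0.071], [-1.0, -0.0, 0.0]]
force: [0.4, 0.6, -0.4]
opening: 0.227
```

```bash
python3 chk.py s16; python3 -c "
from h import *
print(row(pw((-.1048+.0544,0,.0555)),down(q[2])))"
```

```text
[-0.0496189   0.00153233  0.06946938] [-0.13143367  0.78923397 -1.11183371] 0.2263169724547962 [[0.0005, -0.0707, 0.9975], [-0.0001, 0.9975, 0.0707], [-1.0, -0.0002, 0.0004]]
[[371.40816825 252.09996889]
 [372.01260477 250.04654036]]
326 212
(array([ 0.014 , -0.0008,  0.0015]), array([0.03, 0.03, 0.01]))
```

View pics/s16.png

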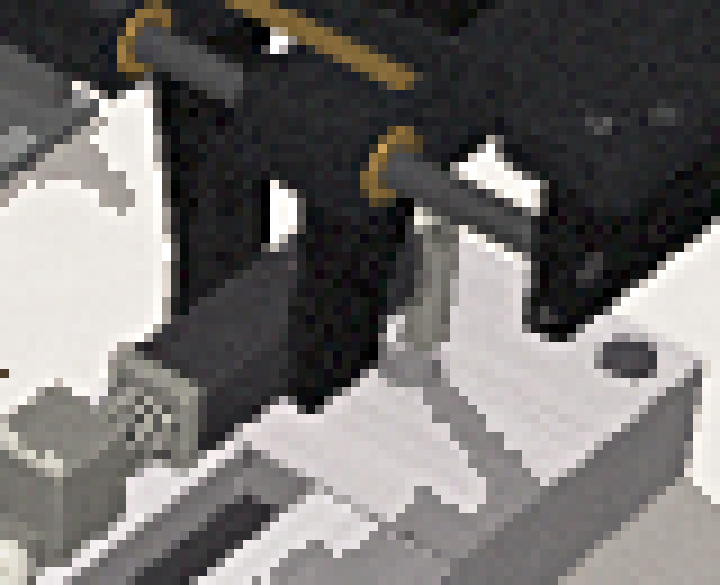

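>>> {"name": "play_rows", "arguments": {
  "rows": [
    [[0,-0.0008,0.0015,0,0,0,0],[0.004,-0.0008,0.0015,0,0,0,0],[0.007,-0.0008,0.0015,0,0,0,0],[0.01,-0.0008,0.0015,0,0,0,0],[0.014,-0.0008,0.0015,0,0,0,0],[0.014,-0.0008,0.0015,0,0,0,0]]
  ]
}}

```text
time_s: 19.6
position: [0.4774, -0.0375, 0.0547]
tcp_rot: [[-0.001, -0.071, 0.997], [0.0, 0.997, 0.071], [-1.0, 0.001, -0.001]]
force: [-0.8, -0.2, -1.5]
opening: 0.226
```

```bash
python3 chk.py s17
```

```text
[-0.05021617  0.00050952  0.05489517] [ 0.46200307  0.08694583 -1.54659255] 0.2250766777909966 [[-0.0009, -0.0707, 0.9975], [0.0003, 0.9975, 0.0707], [-1.0, 0.0004, -0.0009]]
[[371.40816825 252.09996889]
 [371.13908514 255.5584541 ]]
326 212
```

View pics/s17.png

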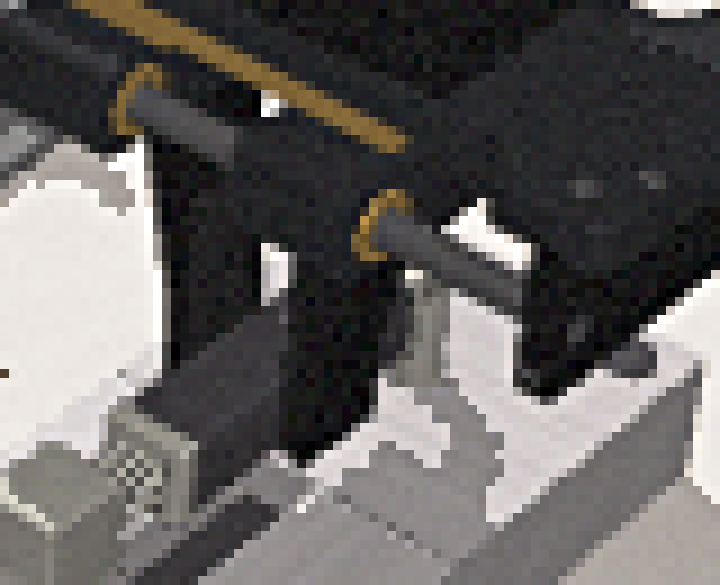

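>>> {"name": "play_rows", "arguments": {
  "rows": [
    [[0.004,0,0,0,0,0,0],[0.008,0,0,0,0,0,0],[0.012,0,0,0,0,0,0],[0.015,0,0,0,0,0,0],[0.018,0,0,0,0,0,0],[0.019,0,0,0,0,0,0],[0.019,0,0,0,0,0,0]]
  ]
}}

```text
time_s: 20.35
position: [0.4777, -0.0376, 0.0361]
tcp_rot: [[-0.0, -0.071, 0.997], [0.0, 0.997, 0.071], [-1.0, 0.0, -0.0]]
force: [-0.0, 0.3, -1.4]
opening: 0.225
```

```bash
python3 chk.py s18; python3 -c "
from h import *
shot('wrist','w18.png')"
```

```text
[-0.05032694  0.00023947  0.0362523 ] [ 0.01621673  0.00854835 -1.01372565] 0.23106293744810694 [[-0.0001, -0.0707, 0.9975], [0.0, 0.9975, 0.0707], [-1.0, 0.0, -0.0001]]
[[371.40816825 252.09996889]
 [370.25218374 262.78399454]]
326 212
```

View pics/s18.png

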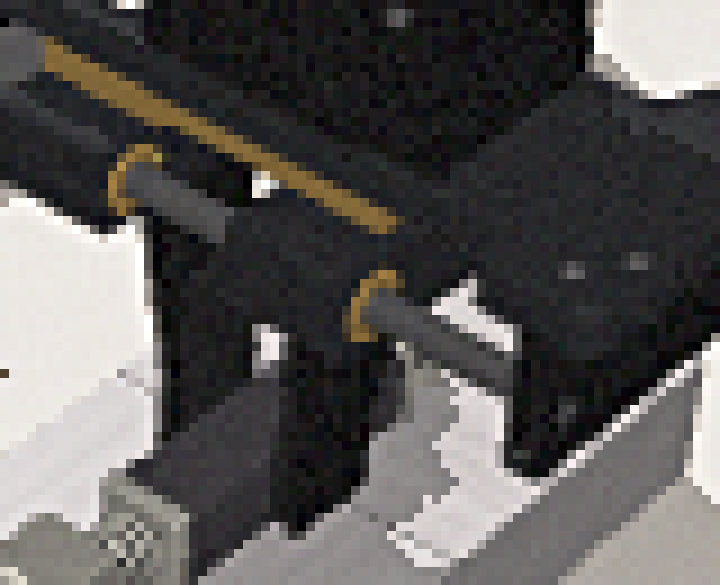

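View pics/w18.png

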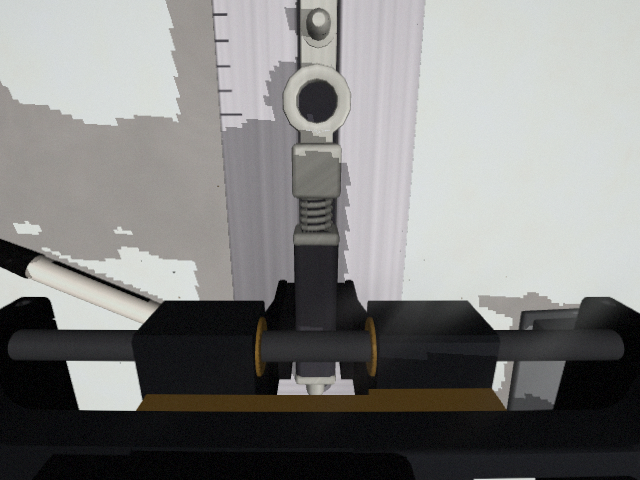

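>>> {"name": "play_rows", "arguments": {
  "rows": [
    [[0.0008,0,0,0,0,0,0],[0.0012,0,0,0,0,0,0],[0.0012,0,0,0,0,0,0]]
  ]
}}

```text
time_s: 20.75
position: [0.4778, -0.0376, 0.0351]
tcp_rot: [[0.0, -0.071, 0.997], [-0.0, 0.997, 0.071], [-1.0, -0.0, 0.0]]
force: [-0.7, -0.3, -0.7]
opening: 0.227
```

```bash
python3 st.py
```

```text
20.75 [-0.05033  0.00022  0.03513] [-0.7 -0.3 -0.7]
```

Now release, rise, and move over the end block (67 mm along tool y).

>>> {"name": "play_rows", "arguments": {
  "rows": [
    [[0,0,0,0,0,0,0.045],[0,0,0,0,0,0,0.045],[0,0,0,0,0,0,0.045],[-0.02,0,0,0,0,0,0.045],[-0.045,0,0,0,0,0,0.045],[-0.05,0.02,0,0,0,0,0.045],[-0.05,0.02,0,0,0,0,0.045],[-0.05,0.02,0,0,0,0,0.045]]
  ]
}}

```text
time_s: 21.55
position: [0.4763, -0.0176, 0.0852]
tcp_rot: [[0.0, -0.072, 0.997], [-0.0, 0.997, 0.072], [-1.0, -0.0, 0.0]]
force: [0.4, -0.4, -0.2]
opening: 0.517
```

```bash
python3 st.py; python3 -c "
from h import *
c=shot('wrist','w19.png');c2=capture('scene'); cv2.imwrite('pics/s19.png',cv2.resize(c2['pixels'][180:360,240:440,::-1],None,fx=3.3,fy=3.3))"
```

```text
21.55 [-0.03022  0.00029  0.0852 ] [ 0.4 -0.4 -0.2]
```

View pics/w19.png

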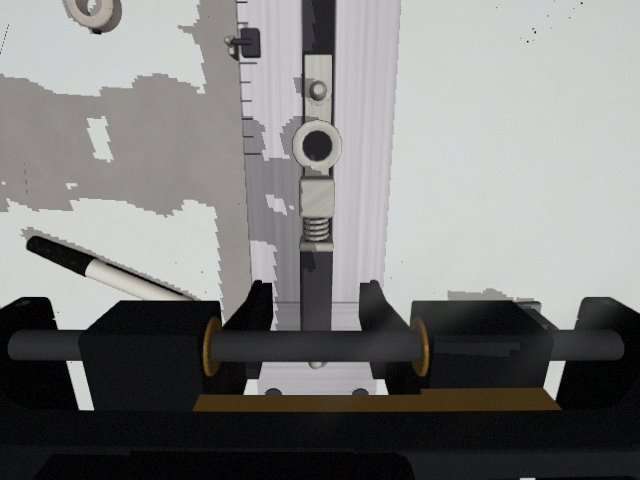

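View pics/s19.png

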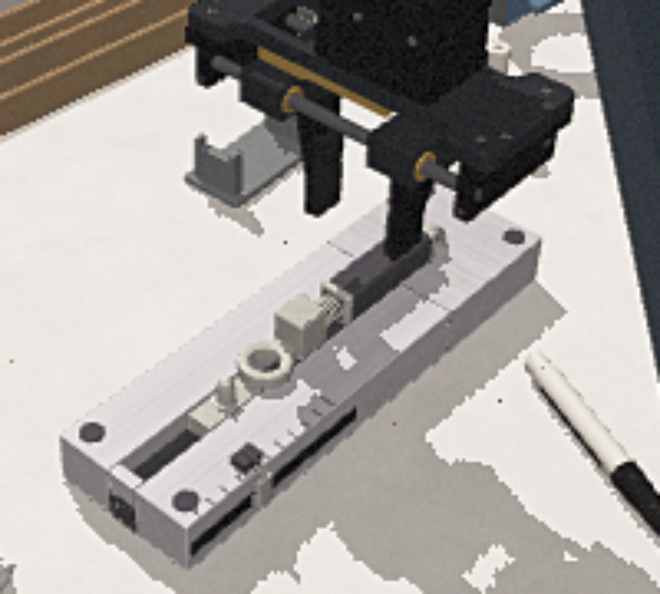

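```bash
python3 - <<'E'
from h import *
c=capture('wrist')
cv2.imwrite('pics/w19c.png',cv2.resize(c['pixels'][70:250,270:365,::-1],None,fx=3.3,fy=3.3,interpolation=cv2.INTER_CUBIC))
for n,uv,z in [('eye',(317,146),.04),('block',(317.5,199),.056),('post',(318,89.5),.044)]: print(n,wp(atz(c,uv,z)))
print(row(pw((.0172,0,.0355)),down(q[2])))
E
```

```text
eye [0.04421659 0.00024678 0.04      ]
block [ 1.62387182e-02 -5.38649102e-05  5.60000000e-02]
post [ 0.07404293 -0.00019911  0.044     ]
(array([0.0492, 0.0479, 0.0004]), array([ 0.02, -0.04, -0.01]))
```

View pics/w19c.png

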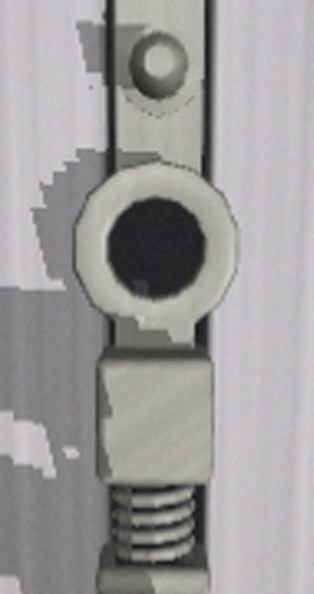

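>>> {"name": "play_rows", "arguments": {
  "rows": [
    [[0,0.0475,0,0,0,0,0.045],[0.02,0.0475,0,0,0,0,0.045],[0.04,0.0475,0,0,0,0,0.045],[0.0492,0.0475,0,0,0,0,0.045],[0.0492,0.0475,0,0,0,0,0.045],[0.0492,0.0475,0,0,0,0,0.045]]
  ]
}}

```text
time_s: 22.3
position: [0.4731, 0.0293, 0.0358]
tcp_rot: [[-0.0, -0.07, 0.998], [0.0, 0.998, 0.07], [-1.0, 0.0, -0.0]]
force: [-0.5, 0.3, 0.0]
opening: 0.514
```

```bash
python3 st.py; python3 -c "
from h import *
print(row(pw((.0168,0,.0355)),down(q[2])))
c=shot('wrist','w20.png')"
```

```text
22.3 [0.01675 0.00022 0.03581] [-0.5  0.3  0. ]
(array([0.0003, 0.0001, 0.0002]), array([-0.01, -0.03, -0.01]))
```

View pics/w20.png

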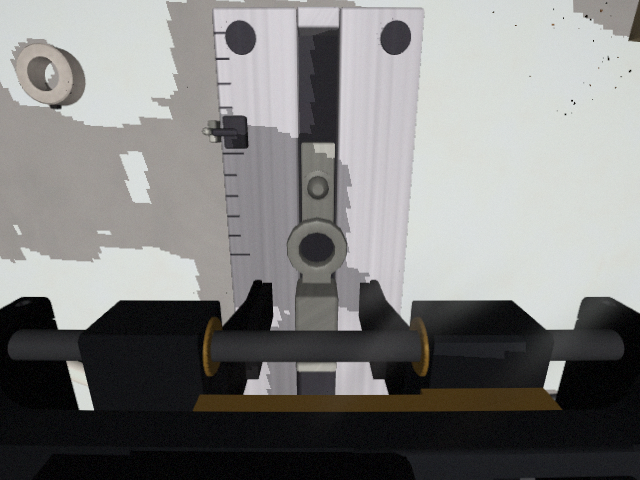

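>>> {"name": "play_rows", "arguments": {
  "rows": [
    [[0,0,0,0,0,0,0],[0,0,0,0,0,0,0],[0,0,0,0,0,0,0],[0,0,0,0,0,0,0],[0,0,0,0,0,0,0],[0,0,0,0,0,0,0]]
  ]
}}

```text
time_s: 22.95
position: [0.4732, 0.0297, 0.0362]
tcp_rot: [[0.001, -0.071, 0.998], [-0.0, 0.998, 0.071], [-1.0, -0.0, 0.001]]
force: [-0.4, -0.6, 4.0]
opening: 0.224
```

```bash
python3 st.py; python3 -c "
from h import *
print(read_state()['opening'])
c=shot('wrist','w21.png')
cv2.imwrite('pics/w21c.png',cv2.resize(c['pixels'][110:310,190:370,::-1],None,fx=3,fy=3,interpolation=cv2.INTER_CUBIC))
"
```

```text
22.95 [1.713e-02 9.000e-05 3.619e-02] [-0.4 -0.6  4. ]
0.224357034672201
```

View pics/w21c.png

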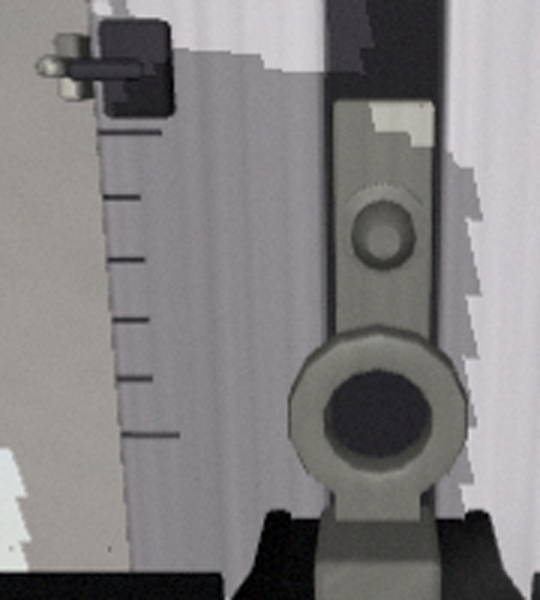

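```bash
python3 - <<'E'
from h import *
c=capture('wrist')
for n,uv,z in [('eye',(316,248),.04),('post top',(317.6,188.6),.044)]: print(n,wp(atz(c,uv,z)))
E
```

```text
eye [0.046128   0.00048842 0.04      ]
post top [ 0.07547552 -0.00016585  0.044     ]
```

>>> {"name": "play_rows", "arguments": {
  "rows": [
    [[-0.002,0.002,0,0,0,0.8,0],[-0.005,0.004,0,0,0,2.2,0],[-0.008,0.006,0,0,0,3.5,0],[-0.0106,0.0073,0.0005,0,0,4.7,0],[-0.0106,0.0073,0.0005,0,0,4.7,0],[-0.0106,0.0073,0.0005,0,0,4.7,0]]
  ]
}}

```text
time_s: 23.65
position: [0.4732, 0.0365, 0.0463]
tcp_rot: [[-0.005, -0.07, 0.998], [0.081, 0.994, 0.071], [-0.997, 0.081, 0.0]]
force: [0.6, -3.2, -1.8]
opening: 0.225
```

```bash
cat > v.py <<'E'
from h import *
import sys
n=sys.argv[1]
s=read_state();print(s['time_s'],wp(s['position']).round(4),s['force'].round(1),s['opening'],s['tcp_rot'].round(3).tolist())
c=shot('wrist','w'+n+'.png');c2=capture('scene'); cv2.imwrite('pics/s'+n+'.png',cv2.resize(c2['pixels'][200:350,250:410,::-1],None,fx=4,fy=4,interpolation=cv2.INTER_CUBIC))
E
python3 v.py 22
```

```text
23.65 [ 0.024  -0.0004  0.0463] [ 0.6 -3.2 -1.8] 0.22470121401759335 [[-0.005, -0.07, 0.998], [0.081, 0.994, 0.071], [-0.997, 0.081, 0.0]]
```

View pics/s22.png

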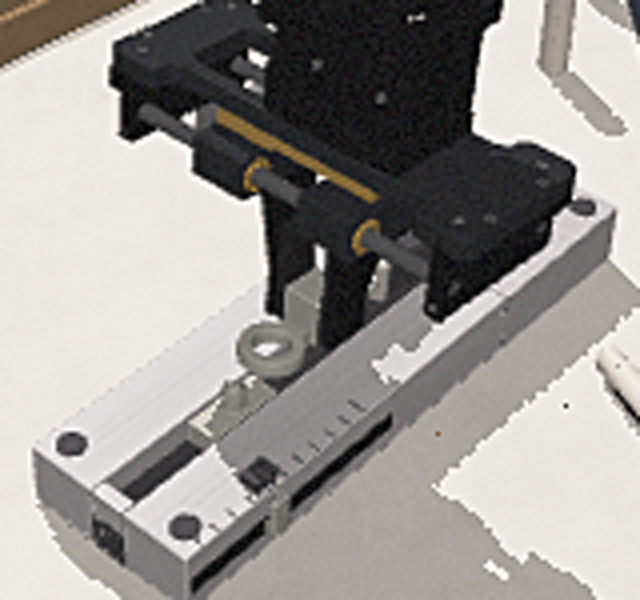

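View pics/w22.png

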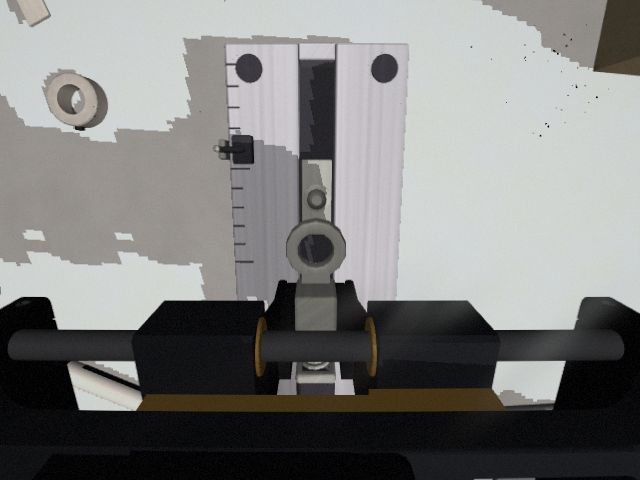

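>>> {"name": "play_rows", "arguments": {
  "rows": [
    [[0,0.003,0,0,0,0,0],[0,0.006,0,0,0,0,0],[0,0.009,0,0,0,0,0],[0,0.012,0,0,0,0,0],[0,0.015,0,0,0,0,0],[0,0.018,0,0,0,0,0],[0,0.02,0,0,0,0,0],[0,0.022,0,0,0,0,0],[0,0.022,0,0,0,0,0],[0,0.022,0,0,0,0,0]]
  ]
}}

```text
time_s: 24.75
position: [0.4716, 0.0588, 0.0483]
tcp_rot: [[-0.006, -0.071, 0.997], [0.081, 0.994, 0.071], [-0.997, 0.081, 0.0]]
force: [0.4, -6.6, -3.5]
opening: 0.225
```

```bash
python3 v.py 23
```

```text
24.75 [ 0.0463 -0.0003  0.0483] [ 0.4 -6.6 -3.5] 0.22498496143252236 [[-0.006, -0.071, 0.997], [0.081, 0.994, 0.071], [-0.997, 0.081, 0.0]]
```

View pics/s23.png

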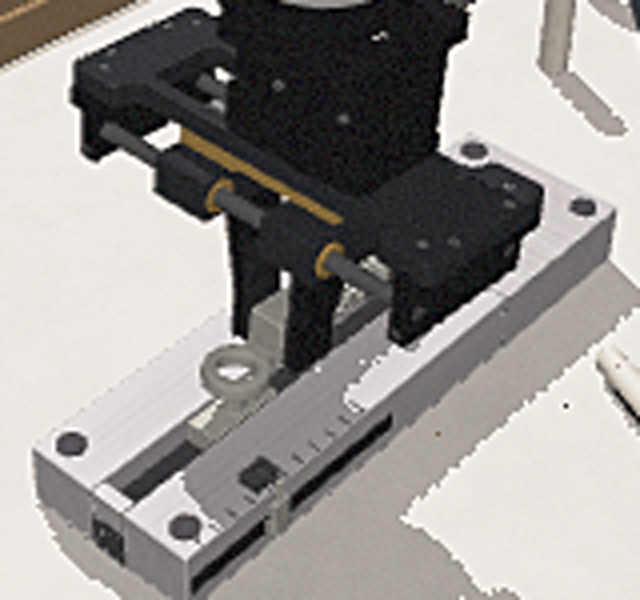

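View pics/w23.png

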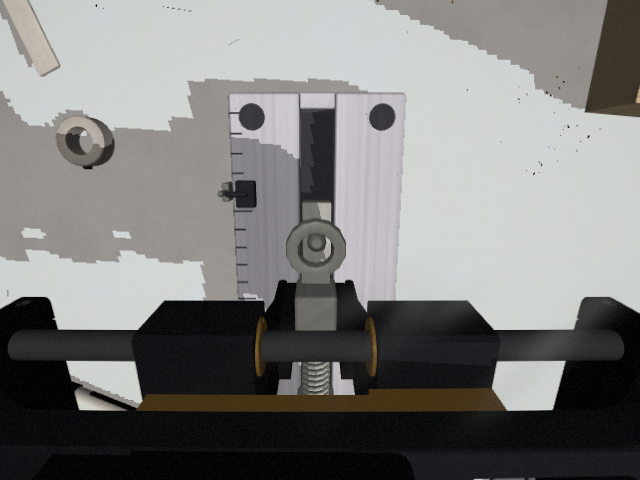

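>>> {"name": "play_rows", "arguments": {
  "rows": [
    [[0.002,-0.0001,0,0,0,-0.8,0],[0.004,-0.0003,0,0,0,-1.6,0],[0.006,-0.0004,0,0,0,-2.4,0],[0.008,-0.0005,0,0,0,-3.2,0],[0.01,-0.0007,0,0,0,-4,0],[0.0118,-0.0008,0,0,0,-4.7,0],[0.0118,-0.0008,0,0,0,-4.7,0],[0.0118,-0.0008,0,0,0,-4.7,0]]
  ]
}}

```text
time_s: 25.65
position: [0.4715, 0.0591, 0.0365]
tcp_rot: [[-0.0, -0.071, 0.997], [-0.0, 0.997, 0.071], [-1.0, -0.0, -0.0]]
force: [0.4, -6.4, -2.9]
opening: 0.223
```

```bash
python3 v.py 24
```

```text
25.65 [ 0.0466 -0.0002  0.0365] [ 0.4 -6.4 -2.9] 0.2230268871667952 [[-0.0, -0.071, 0.997], [-0.0, 0.997, 0.071], [-1.0, -0.0, -0.0]]
```

View pics/s24.png

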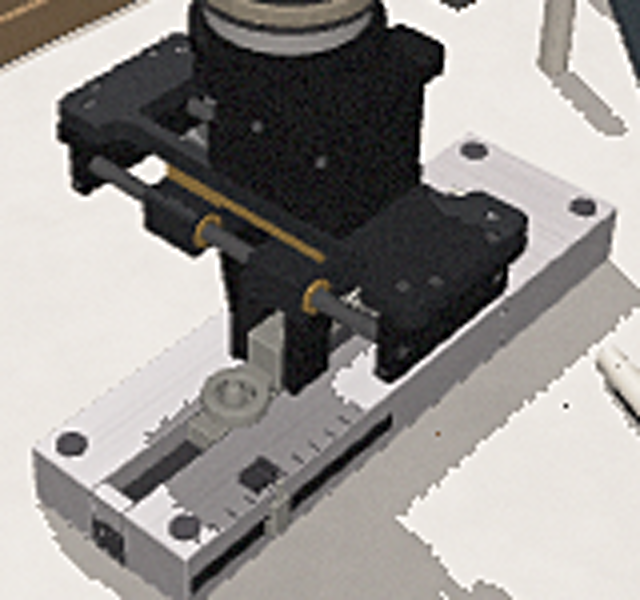

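View pics/w24.png

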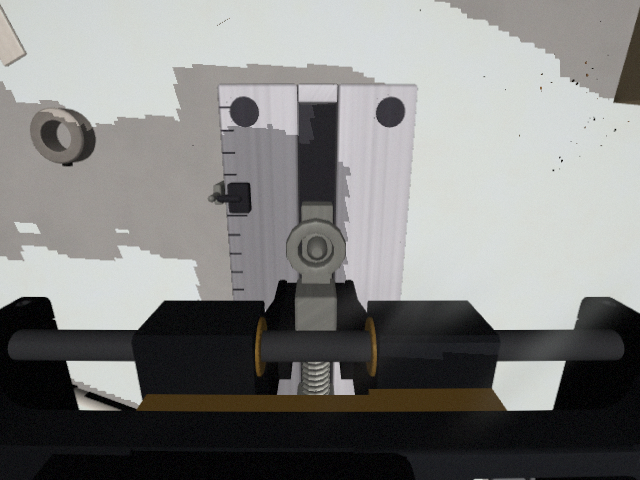

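>>> {"name": "play_rows", "arguments": {
  "rows": [
    [[0.0003,-0.001,0,0,0,0,0],[0.0003,-0.002,0,0,0,0,0],[0.0003,-0.0027,0,0,0,0,0],[0.0003,-0.003,0,0,0,0,0],[0.0003,-0.003,0,0,0,0,0]]
  ]
}}

```text
time_s: 26.25
position: [0.4718, 0.0561, 0.0364]
tcp_rot: [[0.0, -0.071, 0.997], [0.0, 0.997, 0.071], [-1.0, 0.0, 0.0]]
force: [0.4, -4.4, 0.3]
opening: 0.227
```

```bash
python3 v.py 25; python3 look.py w25
```

```text
26.25 [ 0.0436 -0.0003  0.0364] [ 0.4 -4.4  0.3] 0.2268422721797887 [[0.0, -0.071, 0.997], [0.0, 0.997, 0.071], [-1.0, 0.0, 0.0]]
26.35 [ 0.04361099 -0.0003073   0.03635219] [ 0.04361248 -0.00031635  0.03633255] [ 0.2 -4.4  1.4]
[214 198]
169 168
```

View pics/w25.png

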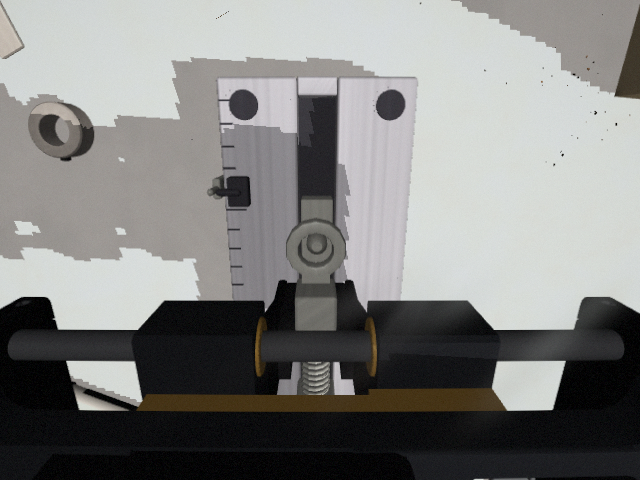

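>>> {"name": "play_rows", "arguments": {
  "rows": [
    [[0,-0.0003,0,0,0,0,0],[0,-0.0003,0,0,0,0,0.045],[0,-0.0003,0,0,0,0,0.045],[0,-0.0003,0,0,0,0,0.045],[0,-0.0003,0,0,0,0,0.045],[-0.02,-0.0003,0,0,0,0,0.045],[-0.04,-0.0003,0,0,0,0,0.045],[-0.05,-0.025,0,0,0,0,0.045],[-0.05,-0.025,0,0,0,0,0.045],[-0.05,-0.025,0,0,0,0,0.045],[-0.05,-0.025,0,0,0,0,0.045]]
  ]
}}

```text
time_s: 27.5
position: [0.4726, 0.0317, 0.0857]
tcp_rot: [[-0.002, -0.071, 0.998], [0.001, 0.998, 0.071], [-1.0, 0.001, -0.002]]
force: [-0.6, 0.1, 0.5]
opening: 0.515
```

```bash
python3 v.py 26; python3 look.py w26b
```

```text
27.5 [0.0192 0.0006 0.0857] [-0.6  0.1  0.5] 0.5148596367816618 [[-0.002, -0.071, 0.998], [0.001, 0.998, 0.071], [-1.0, 0.001, -0.002]]
27.6 [0.0192231  0.00049012 0.08557371] [0.01917711 0.00035497 0.08563062] [ 0.9 -0.7  0.1]
[236 140]
191 110
```

View pics/w26.png

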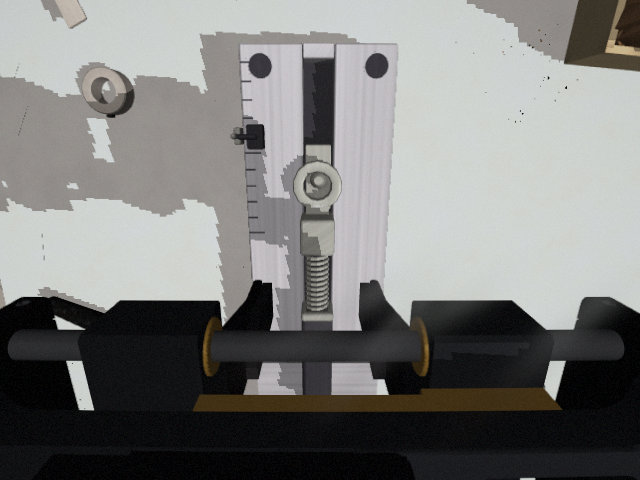

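View pics/w26bc.png

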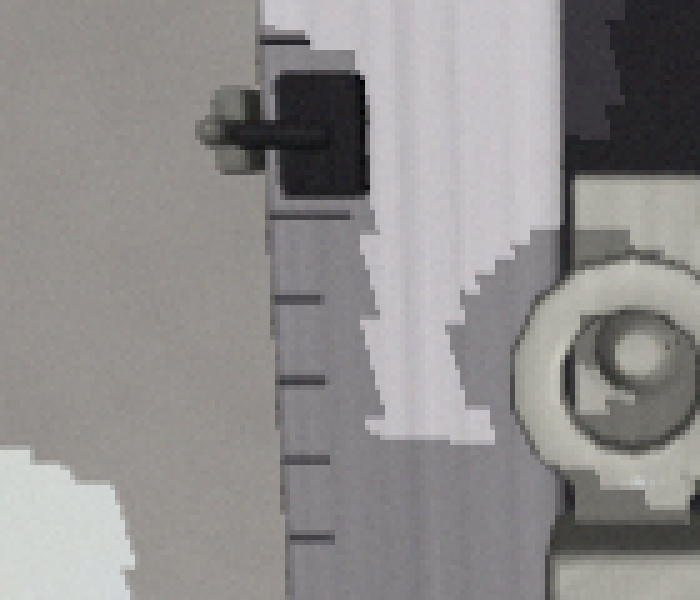

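View pics/s26.png

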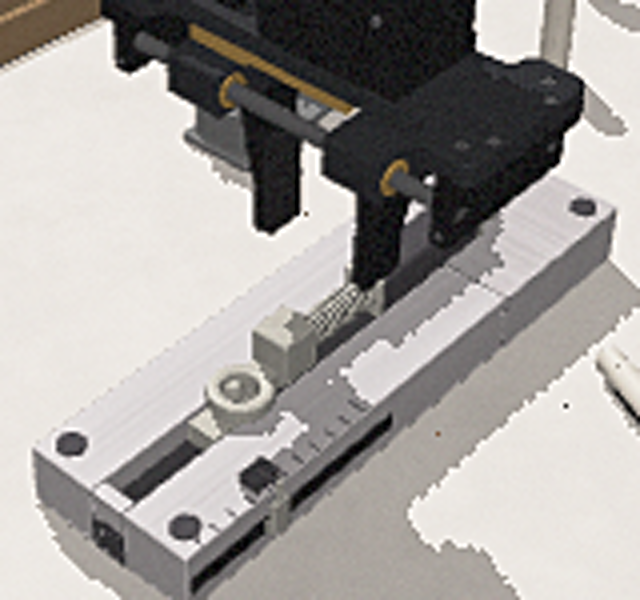

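>>> {"name": "play_rows", "arguments": {
  "rows": [
    [[-0.05,0,0,0,0,0,0.045],[-0.08,-0.04,-0.03,0,0,0,0.045],[-0.1,-0.08,-0.08,0,0,0,0.045],[-0.1,-0.12,-0.08,0,0,0,0.045],[-0.1,-0.15,-0.08,0,0,0,0.045],[-0.1,-0.15,-0.08,0,0,0,0.045],[-0.1,-0.15,-0.08,0,0,0,0.045]]
  ]
}}

```text
time_s: 28.35
position: [0.4039, -0.1243, 0.1859]
tcp_rot: [[-0.001, -0.068, 0.998], [0.001, 0.998, 0.068], [-1.0, 0.001, -0.001]]
force: [-0.2, 1.2, 0.4]
opening: 0.52
```

```bash
python3 v.py 27; python3 - <<'E'
from h import *
c=shot('top','t27.png')
for t in ['spacer_post','star_knob']:
    for d in trace('top',t)[:1]: print(t,d['p'],d['at'])
E
```

```text
28.35 [-0.1316  0.08    0.1859] [-0.2  1.2  0.4] 0.5198060081827265 [[-0.001, -0.068, 0.998], [0.001, 0.998, 0.068], [-1.0, 0.001, -0.001]]
star_knob 0.86 [183.5, 288.1]
```

View pics/s27.png

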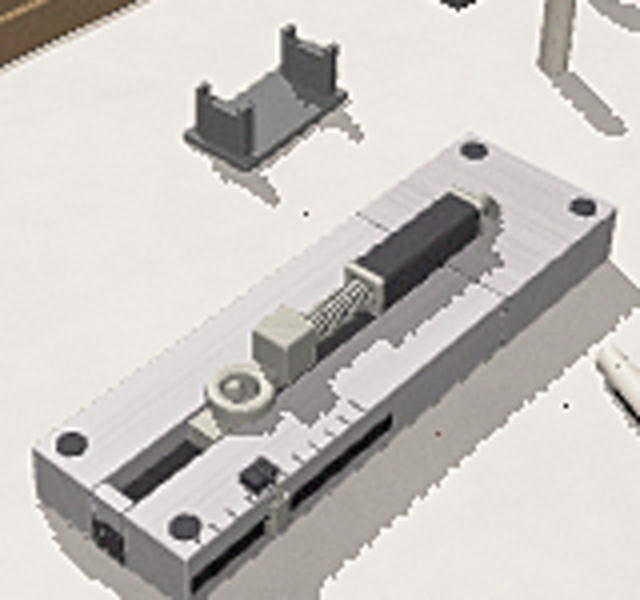

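View pics/w27.png

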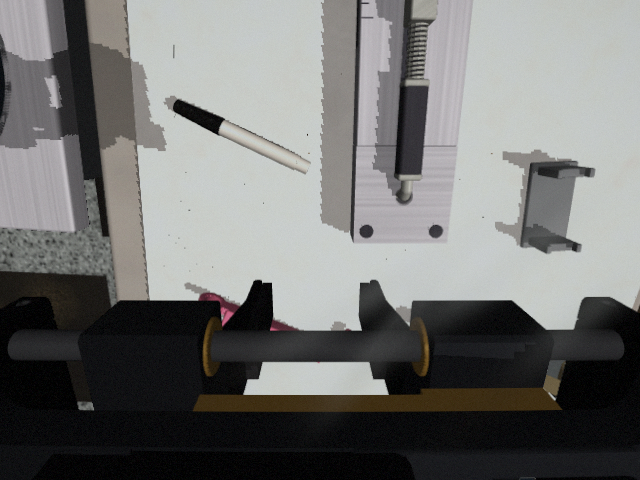

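The spring lies flat along the plate. Its hook is down in the hole, the eye is round the post, and the coil is stretched. The spacer post still stands in the scene view, so I'm handing in.

```bash
python3 - <<'E'
from h import *
c=capture('scene')
for t in ['spacer_post','star_knob']:
    for d in trace('scene',t)[:1]: print(t,d['p'],d['at'])
print(hand_in())
E
```

```text
spacer_post 0.74 [388.1, 202.3]
star_knob 0.47 [340.5, 278.3]
the job is handed in; nothing more can be done
None
```

The spring is mounted under tension, but the slide did run past the mark once and I had to push it back. The whole job took about 28 s of the 64 s allowed.

**What I did**
- **Slide:** I pushed it along at its post. The last small nudge ran about 1.4 mm past the mark, so before touching the spring I crept it back from the far side.
- **Hook:** I gripped the sleeve, took the spring out of the cradle and lowered the hook into the hole until the sleeve was down on the plate.
- **Eye:** I gripped the end block, tilted it up about 4.7° and stretched the spring about 30 mm. I then lowered the eye over the post and eased it back against the post before letting go.

**Last checks**
- **Pointer:** about 0.35 mm past the mark tip, in a nearly straight-down wrist view after release. I did not measure it again after that.
- **Spring:** the sleeve looks flat on the plate, the hook down in the hole, the eye round the post and the coil stretched.
- **Spacer post:** found in the scene view within about 2 pixels of its first place. The top-view network missed it in the last picture.
- **Star knob:** in the top view it was within about 2 pixels of its start. The last scene-view report of it, at low confidence (0.47), pointed at the plate instead, so I took that as a false hit.

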